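Seat the amplifier card with its ejector levers

TASK

Take the green circuit card from the pine tray, lay it on the front runners of the card rack with its brass contact edge leading, and slide it along the two white guides until you feel it meet the contacts under the blue hood; hold it pressed lightly there for a moment without ramming it, with both red levers still open. Then swing both red ejector levers fully in, so that they drive the card home; leave the other things on the bench where they are.

Things in the scene. Friction and masses are not known exactly. Their poses are not given: they have to be found in the camera images.
- rack: Card rack, bolted down: pine base 305 x 104 mm. Origin on the bench midway between the lever pivots; x = the way the card slides in, y left, z up; yaw within 0.3 rad of the world's x. Two white guides along x, one each side; the card's side edges slide on their runners, tops 12 mm up, x = -138 to 128 mm. Base reaches from x = -140 to 165 mm.
- lead_in (a point): Where to lay the card: its underside centre comes here (rack x = -64 mm, 12 mm up). The guides are open above from rack x = -138 to -42 mm, between side fences 96 mm apart, 20 mm high.
- groove_mouth (a point): Midway between the groove mouths (rack x = 14 mm, runner height). From here on, the guides are grooves 94 mm wide and 7 mm high, under lips 4 mm thick (tops 23 mm up) that reach in to 40 mm from the midline. The mouths are flared over the 12 mm before.
- home (a point): Where the middle of the card's contact edge is when the card is fully home: rack x = 124 mm, 14.5 mm up (card centre then at rack x = 64 mm, rear edge at 4 mm).
- connector: Connector under a blue hood (rack x = 98 to 165 mm, 27 to 31 mm up); origin and axes as the rack. Inside, out of sight, a contact block stands at a depth that differs every time: the card's edge meets it 2 to 18 mm before home. It resists with 18 N and stays where pushed. Over 1.5 N on it for 0.2 s is meeting it; over 12 N with both levers open (below 0.3 rad) is ramming.
- lever_left (a joint): Left red lever, vertical pivot at rack x = 0, y = 70 mm, rad: 0 = open (arm to rack +y), 1.571 = fully in (arm to rack -x, beside the guide). Arm 60 mm, top 24 mm up. Starts at 0 to 0.2. Its 32 mm steel toe, square to the arm, swings in behind the card's rear corner and drives it home if the card is at most 20 mm short. Light friction, stays where left; driving the card takes up to 20 N at the post.
- lever_right (a joint): Right red lever, mirror image: pivot at rack x = 0, y = -70 mm; 0 = open (arm points to rack -y), 1.571 = fully in (arm points to rack -x).
- post_left (a point): Top centre of the left lever's upright red post, 12 mm diameter, 60 mm from the pivot, standing from the arm (24 mm up) to 52 mm above the bench; push it or take it from above.
- post_right (a point): The same point on the right lever's post.
- card: Green circuit card 120 mm (its x) by 90 mm (y), 5 mm thick, 200 g; origin under its centre, x towards the brass contact edge, z up. In its centre a black heat sink 40 mm (x) x 24 mm (y), from 5 to 45 mm above the card's underside: grip it by its +-y sides. Other parts on the board are at most 19 mm up and stand clear of that grip. Lies flat on the tray floor, 10 mm above the bench.
- card_edge (a point): Middle of the card's brass contact edge (60 mm ahead of the card's origin, 2.5 mm up).
- tray: Shallow pine tray 160 x 130 mm, floor 10 mm up, rim 14 mm up, fixed; origin under its centre.
- valve_socket: Bystander, leave it: cream ceramic valve socket, 44 mm across, 22 mm high
- coil_former: Bystander, leave it: brass spool-shaped coil former, 42 mm across, 56 mm high
- earpiece: Bystander, leave it: green enamel headphone earpiece, 62 mm across, 28 mm high
- chassis_plate: Bystander, leave it: dented aluminium chassis plate, 100 x 160 mm with two upturned 22 mm edges
- screwdriver: Bystander, leave it: screwdriver, 180 mm long
- screw_jar: Bystander, leave it: glass jar of 52 mm diameter, 60 mm high
There are look-alikes about, which are no part of the job. What is shaped like the card but orange is not meant.

How it is judged:
On the way:
1. the card, in the guides, is pressed lightly (over 1.5 N) on the hidden contacts for 0.2 s with both levers still open (contact force between card and connector above 1.5 N and x of card_edge in the frame of rack above 0.103 m and z of card in the frame of rack below 0.0165 m and value of joint each of lever_left, lever_right below 0.3 rad), for 0.2 s.
At the end, for the whole second after the job is handed in: Both levers are in (over 1.46 of 1.571 rad); the card lies at rest in the guides with its contact edge within 3 mm of home (over 121 mm along the rack), released (value of joint each of lever_left, lever_right above 1.46 rad and x of card_edge in the frame of rack between 0.121 and 0.128 m and y of card in the frame of rack between -0.004 and 0.004 m and z of card in the frame of rack below 0.0165 m and linear speed of card below 0.02 m/s); the robot touches nothing.
It fails at once if the card is rammed: pressed on the connector with more than 12 N while both levers are open (contact force between card and connector above 12 N and value of joint each of lever_left, lever_right below 0.3 rad).
It fails at once if a bystander is moved by more than 30 mm (distance of any of valve_socket, coil_former, earpiece, chassis_plate, screwdriver, screw_jar from where it was at the start of the episode above 0.03 m).
It also fails if it takes over 72 s, if anything falls off the work surface, if the arm or the gripper's body presses on something with over 40 N, if the wrist force passes 120 N, or if a joint passes its speed limit or range.

ROBOT

A 6-joint arm with a two-finger parallel gripper is mounted at the origin on the work surface. World frame = base frame: x ahead of the robot, y to its left, z up, the work surface at z = 0. Lengths are in m, angles in rad, forces in N, time in s.
With the tool pointing down it reaches from about 0.25 to 0.725 m from the base axis. Payload 4 kg.
Tool frame: the origin (TCP) lies at the very end of the fingers, on their centre line; the grasp point (between the pads) lies 19 mm behind it; z points along the fingers, y is the direction in which the jaws open and shut (so a half turn about z gives the same grasp; the last joint's range is limited). The gripper opens to 85 mm and grips with 20 to 120 N. Pads are 22 mm wide; open, the fingers measure 114 mm over their backs; the gripper's body (76 mm by 85 mm) begins 54 mm behind the grasp point. The pads swing forward as they close: fully open they stand 13 mm farther back than shut.
Start: joints at [-1.192, 0.241, 0.005, 1.335, 0, 1.571], TCP at [0.185, -0.465, 0.231] pointing down, gripper open.
Joint ranges: [-2.72, 2.72], [-1.05, 1.87], [-1.09, 1.28], [-1.99, 2.15], [-1.42, 1.44], [-3.14, 3.14]. Speed limits (rad/s): [2.79, 2.79, 3.14, 3.14, 3.14, 3.14].

INTERFACE

Orientations are given as a unit quaternion [x, y, z, w].
In Python, from workcell import bot, camera gives the robot as it stands. The module is installed in compiled form; this text tells all that it offers.
- The arm moves only by the tool send_rows, never from a script. Its argument "deltas" is a list of rows, each an object with "grip": the opening, from 0 (shut) to 1 (fully open); "translation": the shift along the tool's x, y, z in m, a list of three; "twist": the turn, a rotation vector about the tool's x, y, z in degrees, a list of three. A call has 1 to 5 rows; each row is the pose to reach, as a shift and turn from the pose measured when the call began, along the tool's axes at that moment; what a row does not reach only later rows make up. A row lasts 1/8 s, in which the tool goes at most 62.5 mm and 10.7 degrees, less where a joint would pass 70% of its speed; a pose out of reach is approached as far as the arm can. A call with a gripper value outside its range is refused whole. The fingers move at their own pace and stop on an object; the grip force is fixed at half the most. Time passes only in rows, so rows that repeat a pose let the fingers close. It gives the time, the measured TCP pose, the force and the opening at its end, in the units of the state.
- bot.get_obs(): the state, without advancing time (a new reading comes with each control period).
- camera(name): name is "scene" or "top"; returns a dict with "color" (480x640x3 uint8, blue, green, red), "intrinsics" (3x3 intrinsics, pixels), "xyz" and "rotation" of the camera in the world. Camera axes: x right, y down, z forward; pixel columns grow to the right and rows downward; lengths in m; the calibration is good to about 2 mm. A picture is of the moment at which its call begins. There is no depth.
- bot.job_done(): hands the job in, once; it reports no verdict.
The state is a dict: "clock": time; "joint_pos": joint angles; "joint_vel": joint speeds; "tau": joint torques, N m; "eef_pos": TCP position; "tool_rot": TCP orientation; "ft_force": force on the tool from outside, world axes, zero at the start; "ft_torque": the same for the moment, N m; "grip_width": finger opening in m.
Only numpy, scipy, OpenCV 4.12 (cv2) and the standard library are available. Lean on these libraries where they do the work, as an engineer would, in place of code of your own. Each camera call takes 0.05 s, during which the arm holds its last target.

## Working session

There is one attempt and no reset: what is moved stays moved. The work goes in short steps, Python scripts to look and compute and a tool call to move; the robot and the scene stay as the last step left them, time stands still between calls to the robot, and variables do not carry over. Pictures are saved under pics/ and viewed, and the job is handed in when it is done.

Besides the shell and the picture viewer there is one more tool, called after "Request:" as name(argument=value, ...), one argument or row to a line, values as JSON. send_rows: Moves the arm, as the interface text tells. Its arguments: {"type":"object","properties":{"deltas":{"type":"array","items":{"type":"object","properties":{"grip":{"type":"number"},"translation":{"type":"array","items":{"type":"number"}},"twist":{"type":"array","items":{"type":"number"}}}}}},"required":["deltas"]}

```bash
mkdir -p pics && cat > h.py <<'E'
import numpy as np, cv2
from workcell import bot, camera
def snap(n,f):
    c=camera(n); cv2.imwrite('pics/'+f,c['color']); np.savez('pics/'+f+'.npz',**{k:np.asarray(v) for k,v in c.items()}); return c
def ray(c,u,v,z):
    K=np.asarray(c['intrinsics']);R=np.asarray(c['rotation']);
    if R.shape!=(3,3):
        from scipy.spatial.transform import Rotation; R=Rotation.from_quat(R).as_matrix()
    d=R@np.linalg.inv(K)@np.array([u,v,1.]);o=np.asarray(c['xyz']);return o+d*(z-o[2])/d[2]
def proj(c,p):
    K=np.asarray(c['intrinsics']);R=np.asarray(c['rotation'])
    if R.shape!=(3,3):
        from scipy.spatial.transform import Rotation; R=Rotation.from_quat(R).as_matrix()
    q=K@R.T@(np.asarray(p)-np.asarray(c['xyz']));return q[:2]/q[2]
E
python3 - <<'E'
from h import *
for n in('top','scene'):
    c=snap(n,n+'1.png');print(n,c['intrinsics'],c['xyz'],c['rotation'])
print(bot.get_obs())
E
```

```text
top [[498.94664942   0.         320.65388438]
 [  0.         498.94664942 248.5776534 ]
 [  0.           0.           1.        ]] [ 0.40592183 -0.02642956  1.20667087] [-0.70137551  0.70791879 -0.05739975  0.06023823]
scene [[467.29553545   0.         319.7625408 ]
 [  0.         467.29553545 232.92896473]
 [  0.           0.           1.        ]] [ 1.67585598 -0.00813509  0.81294083] [ 0.61311652  0.6384023  -0.32713192 -0.33093103]
{'clock': 0.1, 'joint_pos': array([-1.19196028e+00,  2.41346501e-01,  3.85084552e-03,  1.33522039e+00,
       -4.99489521e-06,  1.57081532e+00]), 'joint_vel': array([ 0.00072929, -0.00322389,  0.00379593,  0.00149991,  0.00077467,
        0.00221451]), 'tau': array([-8.66514056e-04, -3.73138618e+01,  2.53009450e+01,  1.08790441e-02,
        3.18967705e-05, -3.81562771e-06]), 'eef_pos': array([ 0.18470445, -0.46401136,  0.23049448]), 'tool_rot': array([ 9.82115315e-01,  1.88277949e-01, -1.83191056e-04, -9.42219035e-04]), 'ft_force': array([-0.07648779, -0.64900205,  0.60215315]), 'ft_torque': array([-0.04297643, -0.03313233, -0.01282589]), 'grip_width': 0.08569509245386883}
```

View pics/top1.png

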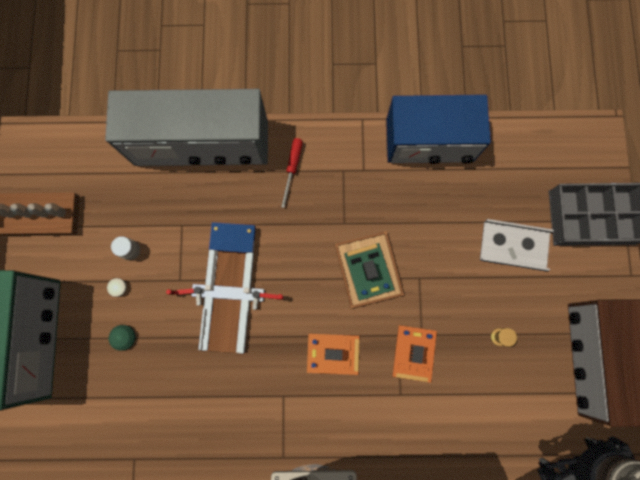

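View pics/scene1.png

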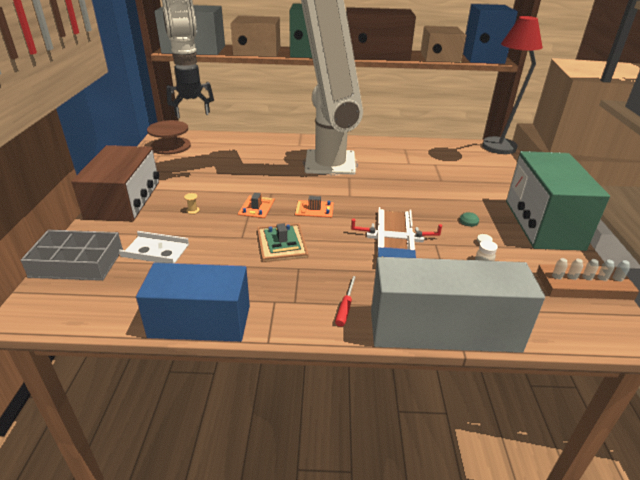

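The top view shows the green card in the pine tray at about (371,270). The orange look-alikes are at (333,354) and (416,354). The rack is at (230,290), with its blue hood at (233,237) and red levers at (180,292) and (272,296). I'll enlarge both areas.

```bash
python3 - <<'E'
import cv2,numpy as np
a=cv2.imread('pics/top1.png');s=cv2.imread('pics/scene1.png')
cv2.imwrite('pics/crop1.png',cv2.resize(a[215:365,155:305],(600,600),interpolation=cv2.INTER_CUBIC))
cv2.imwrite('pics/crop2.png',cv2.resize(a[225:315,325:415],(540,540),interpolation=cv2.INTER_CUBIC))
cv2.imwrite('pics/crop3.png',cv2.resize(s[195:275,340:450],(770,560),interpolation=cv2.INTER_CUBIC))
E
```

```text
(no output)
```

View pics/crop1.png

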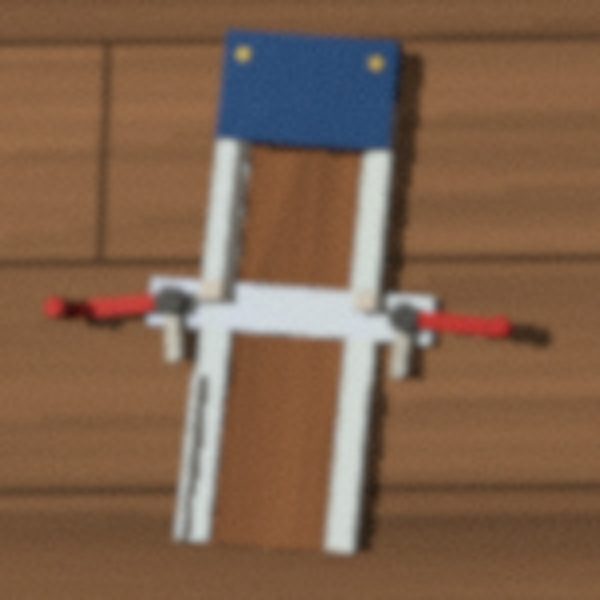

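View pics/crop2.png

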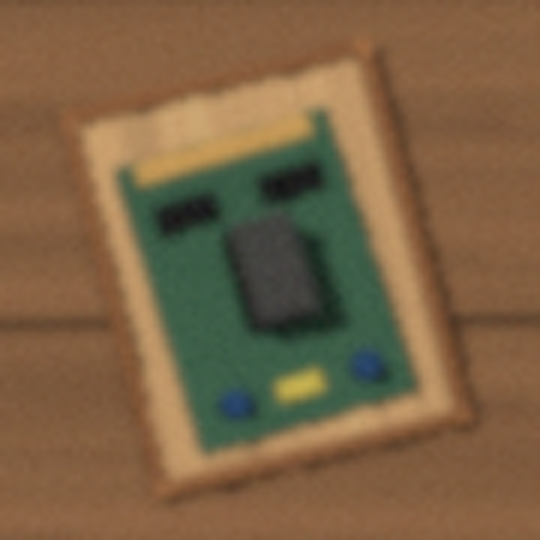

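View pics/crop3.png

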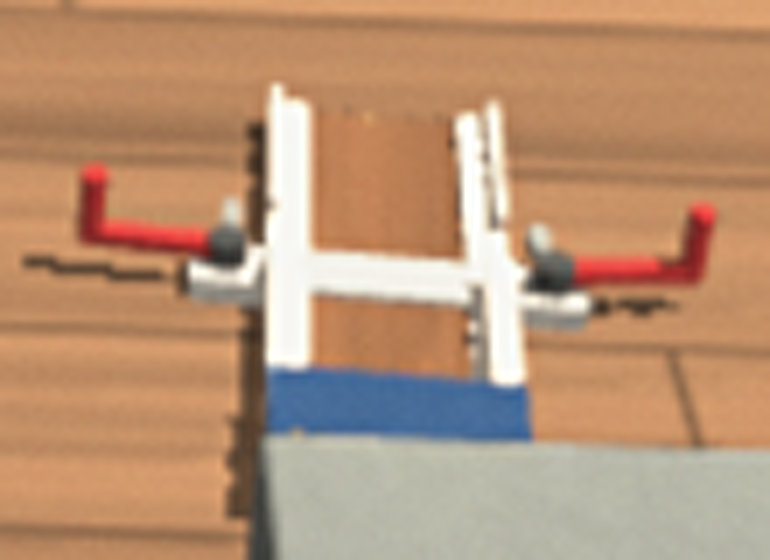

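```bash
python3 - <<'E'
from h import *
c=dict(np.load('pics/top1.png.npz'));im=c['color'];hsv=cv2.cvtColor(im,cv2.COLOR_BGR2HSV)
def comp(m,box):
    z=np.zeros_like(m);x0,y0,x1,y1=box;z[y0:y1,x0:x1]=m[y0:y1,x0:x1]
    cs,_=cv2.findContours(z,cv2.RETR_EXTERNAL,cv2.CHAIN_APPROX_NONE)
    return sorted(cs,key=cv2.contourArea)[::-1]
def rect(ct,z,name):
    P=np.array([ray(c,u,v,z)[:2] for u,v in ct.reshape(-1,2)]).astype(np.float32)*1000
    r=cv2.minAreaRect(P);print(name,r,len(P));return r
blue=cv2.inRange(hsv,(100,100,40),(125,255,255));rect(comp(blue,(195,215,270,265))[0],.031,'hood')
g=cv2.inRange(hsv,(55,60,30),(90,255,255));k=comp(g,(325,225,415,315));rect(np.vstack([q for q in k if cv2.contourArea(q)>10]),.015,'green')
w=cv2.inRange(hsv,(20,90,100),(28,255,255))
gray=cv2.inRange(hsv,(0,0,40),(180,60,110));k=comp(gray,(355,250,390,290));rect(k[0],.055,'sink')
red=cv2.inRange(hsv,(0,150,80),(6,255,255))|cv2.inRange(hsv,(174,150,80),(180,255,255))
for q in comp(red,(155,270,300,310))[:3]: print('red',cv2.contourArea(q),cv2.boundingRect(q))
white=cv2.inRange(hsv,(0,0,140),(180,60,255))
for v in range(245,352,6):
    x=np.nonzero(white[v,195:275])[0]+195
    if len(x):
        s=np.split(x,np.nonzero(np.diff(x)>1)[0]+1);print(v,[(int(t[0]),int(t[-1])) for t in s])
print(hsv[270,371],hsv[258,367])
E
```

```text
hood ((633.1047973632812, 189.65725708007812), (103.49909973144531, 65.29791259765625), 85.99801635742188) 131
green ((547.126220703125, -138.63096618652344), (108.93097686767578, 85.21984100341797), 16.651508331298828) 151
sink ((549.73095703125, -137.46563720703125), (43.18309020996094, 29.451282501220703), 15.401908874511719) 52
red 83.5 (260, 293, 24, 7)
red 66.0 (174, 289, 19, 6)
red 18.5 (166, 289, 6, 6)
251 [(209, 214)]
257 [(208, 213), (245, 251)]
263 [(207, 213), (245, 251)]
269 [(207, 212), (244, 250)]
275 [(206, 211), (243, 250)]
281 [(205, 211), (243, 249)]
287 [(195, 195), (200, 210), (214, 248)]
293 [(203, 250)]
299 [(196, 199), (205, 212), (229, 256), (260, 262)]
305 [(204, 211), (240, 247), (253, 255)]
311 [(202, 204), (206, 210), (240, 247)]
317 [(202, 203), (205, 210), (239, 246)]
323 [(201, 203), (205, 209), (239, 245)]
329 [(200, 202), (204, 208), (238, 245)]
335 [(199, 202), (204, 208), (237, 244)]
341 [(199, 207), (237, 244)]
347 [(198, 200), (202, 207), (236, 243)]
[12 19 68] [69 87 85]
```

```bash
python3 - <<'E'
from h import *
c=dict(np.load('pics/top1.png.npz'));s=dict(np.load('pics/scene1.png.npz'));im=c['color'];hsv=cv2.cvtColor(im,cv2.COLOR_BGR2HSV)
for v in range(240,262,2): print(v,[tuple(hsv[v,u]) for u in (358,364)])if 0 else None
# card outline: anything not pine within tray
yaw=np.deg2rad(16.5);cen=np.array([.5515,-.1375])
R=lambda a:np.array([[np.cos(a),-np.sin(a)],[np.sin(a),np.cos(a)]])
d=im.copy()
for q in [(60,45),(60,-45),(-60,-45),(-60,45)]:
    p=cen+R(yaw)@(np.array(q)/1000);u=proj(c,[*p,.015]);print(u);cv2.circle(d,tuple(int(round(t)) for t in u),0,(0,0,255),-1)
for q in [(20,12),(20,-12),(-20,-12),(-20,12)]:
    p=cen+R(yaw)@(np.array(q)/1000);u=proj(c,[*p,.055]);cv2.circle(d,tuple(int(round(t)) for t in u),0,(255,0,255),-1)
o=np.array([.5019,.1988]);y=np.deg2rad(-4)
for q in [(0,70,.028),(0,-70,.028),(-138,48,.02),(-138,-48,.02),(-138,52,.02),(-138,-52,.02),(98,52,.031),(98,-52,.031),(165,52,.031),(165,-52,.031),(-140,-52,.0),(-140,52,0)]:
    p=o+R(y)@(np.array(q[:2])/1000);u=proj(c,[*p,q[2]]);print(q,u.round(1));cv2.circle(d,tuple(int(round(t)) for t in u),0,(0,255,0),-1)
cv2.imwrite('pics/d.png',np.hstack([cv2.resize(d[225:355,160:290],(400,520)),cv2.resize(d[225:315,325:415],(400,520))]))
for (u,v) in [(168.5,291.5)]:
    p=ray(c,u,v,.052)[:2]-o;print(R(-y)@p)
for (u,v) in [(198,290),(255.75,295)]:
    p=ray(c,u,v,.028)[:2]-o;print(R(-y)@p)
# scene posts tops
for (u,v) in [(340+95/7,195+172/7),(340+703/7,195+213/7)]:
    p=ray(s,u,v,.052)[:2];print(p,R(-y)@(p-o))
# guide yaw
for a,b,z in [((251,257),(249.5,281),.023),((247,305),(243,347),.02),((202,311),(198.5,341),.02)]:
    P=ray(c,*a,z)[:2];Q=ray(c,*b,z)[:2];t=P-Q;print(np.rad2deg(np.arctan2(t[1],t[0])),R(-y)@(P-o),R(-y)@(Q-o))
E
```

```text
[343.3452745  252.45240779]
[378.74371896 241.71036731]
[394.38076535 288.98240067]
[358.462444   300.05566069]
(0, 70, 0.028) [197.9 290.3]
(0, -70, 0.028) [256.9 293.9]
(-138, 48, 0.02) [202.1 350.2]
(-138, -48, 0.02) [243.1 352.8]
(-138, 52, 0.02) [200.4 350.1]
(-138, -52, 0.02) [244.8 352.9]
(98, 52, 0.031) [209.2 249.8]
(98, -52, 0.031) [252.6 252.3]
(165, 52, 0.031) [212.  222.4]
(165, -52, 0.031) [254.9 224.9]
(-140, -52, 0.0) [246.  353.4]
(-140, 52, 0) [202.4 350.6]
[-0.00845462  0.13165171]
[0.00078997 0.06984193]
[-0.00270625 -0.06756254]
[0.49344777 0.07534105] [ 0.00018042 -0.12374781]
[0.50946663 0.33280535] [-0.00179954  0.13420674]
-2.7252378902398466 [ 0.08771603 -0.04797245] [ 0.02990011 -0.049259  ]
-4.586778418742774 [-0.02700859 -0.04770106] [-0.12488394 -0.04669866]
-4.977282292487556 [-0.04753703  0.0573872 ] [-0.11750505  0.05858075]
```

View pics/d.png

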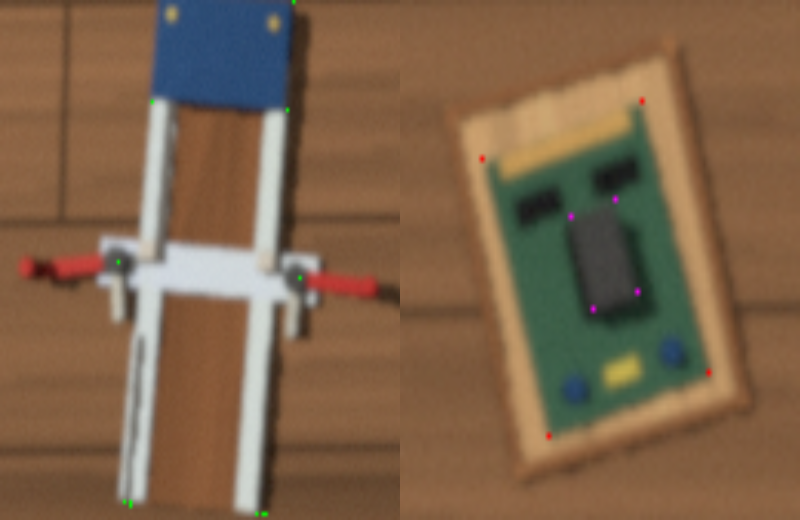

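```bash
cat > edge.py <<'E'
from h import *
from scipy.ndimage import gaussian_filter1d
def fit(c,rows,lo,hi,z,sign,name,y,o):
    g=c['color'][:,:,0].astype(float)  # blue channel: white vs wood
    P=[]
    for v in rows:
        l=lo(v);h=hi(v);seg=gaussian_filter1d(g[v,int(l)-3:int(h)+4],.8);d=sign*np.gradient(seg);d=d[3:-3]
        i=int(np.argmax(d));
        if 0<i<len(d)-1:
            a,b,e=d[i-1:i+2];i=i+.5*(a-e)/(a-2*b+e)
        P.append(ray(c,int(l)+i,v,z)[:2])
    P=np.array(P,dtype=np.float32)*1000
    vx,vy,x0,y0=cv2.fitLine(P,cv2.DIST_HUBER,0,.01,.01).ravel()
    if vx<0:vx,vy=-vx,-vy
    res=(P-[x0,y0])@[-vy,vx]
    R=np.array([[np.cos(y),np.sin(y)],[-np.sin(y),np.cos(y)]]);m=R@(np.array([x0,y0])-o)
    print(name,'yaw %.2f'%np.rad2deg(np.arctan2(vy,vx)),'rackpos',m.round(1),'res %.2f'%res.std())
E
python3 - <<'E'
from edge import *
c=dict(np.load('pics/top1.png.npz'))
y=np.deg2rad(-4);o=np.array([501.9,198.8])
L=lambda v:209.2-(v-250)*.092
fit(c,range(252,284),lambda v:L(v)-3,lambda v:L(v)+3,.023,1,'L rear outer',y,o)
fit(c,range(306,347),lambda v:L(v)-4,lambda v:L(v)+2,.02,1,'L front outer',y,o)
I=lambda v:245.5-(v-257)*.09
fit(c,range(255,286),lambda v:I(v)-3,lambda v:I(v)+3,.023,1,'R rear inner lip',y,o)
fit(c,range(303,349),lambda v:I(v)-4,lambda v:I(v)+3,.012,1,'R front runner inner',y,o)
fit(c,range(303,349),lambda v:208+4-(v-311)*.1-3,lambda v:211-(v-311)*.1+3,.012,-1,'L front runner inner',y,o)
fit(c,range(303,345),lambda v:I(v)+3,lambda v:I(v)+9,.02,-1,'R front outer',y,o)
fit(c,range(255,286),lambda v:I(v)+3,lambda v:I(v)+9,.023,-1,'R rear outer',y,o)
def bl(c):
    pass
g=c['color'].astype(int)
fit({**c,'color':(c['color'][:,:,[0]].astype(int)-c['color'][:,:,[2]].astype(int))},range(228,248),lambda v:211.5-(v-224)*.09-4,lambda v:211.5-(v-224)*.09+4,.031,1,'hood L',y,o)
fit({**c,'color':(c['color'][:,:,[0]].astype(int)-c['color'][:,:,[2]].astype(int))},range(228,248),lambda v:255-(v-224)*.09-4,lambda v:255-(v-224)*.09+4,.031,-1,'hood R',y,o)
E
```

```text
L rear outer yaw -4.57 rackpos [61.1 55.9] res 0.18
L front outer yaw -4.72 rackpos [-85.7  58.6] res 0.61
R rear inner lip yaw -4.69 rackpos [ 54.7 -32.9] res 0.16
R front runner inner yaw -4.63 rackpos [-73.8 -29.6] res 0.19
L front runner inner yaw -4.69 rackpos [-75.   38.6] res 0.17
R front outer yaw -4.77 rackpos [-86.8 -48.7] res 0.30
R rear outer yaw -4.63 rackpos [ 57.2 -50.4] res 0.14
hood L yaw -4.22 rackpos [129.5  53.9] res 0.26
hood R yaw -6.98 rackpos [136.6 -51.9] res 0.35
```

```bash
cat > to.py <<'E'
import sys
from h import *
from scipy.spatial.transform import Rotation as Ro
RO=np.array([502.,202.]);RY=np.deg2rad(-4.67)
def Rz(a):return np.array([[np.cos(a),-np.sin(a)],[np.sin(a),np.cos(a)]])
def tgt(x,y,z,yawdeg):
    # mm world, tool x axis at yawdeg, pointing down
    o=bot.get_obs();R=Ro.from_quat(o['tool_rot']);
    T=Ro.from_euler('z',yawdeg,degrees=True)*Ro.from_euler('x',180,degrees=True)
    d=R.inv().apply(np.array([x,y,z])/1000-o['eef_pos']);w=(R.inv()*T).as_rotvec(degrees=True)
    print('trans mm',(d*1000).round(1),'twist',w.round(2),'| eef',(o['eef_pos']*1000).round(1),'F',o['ft_force'].round(2),'T',o['clock'],'q6',o['joint_pos'].round(2),'w',o['grip_width'].round(4))
def rack(x,y,z,yawdeg=-4.67):
    p=RO+Rz(RY)@np.array([x,y]);print('world',p);tgt(p[0],p[1],z,yawdeg)
E
python3 -c "
from to import *
tgt(551.5,-137.5,120,16.5)"
```

```text
Traceback (most recent call last):
  File "to.py", line 11, in tgt
    print('trans mm',(d*1000).round(1),'twist',w.round(2),'| eef',(o['eef_pos']*1000).round(1),'F',o['ft_force'].round(2),'T',o['clock'],'q6',o['joint_pos'].round(2),'w',o['grip_width'].round(4))
                                                                                                                                                                          ^^^^^^^^^^^^^^^^^^^^^
AttributeError: 'float' object has no attribute 'round'
```

```bash
sed -i "s/o\['grip_width'\].round(4)/round(o['grip_width'],4)/" to.py; python3 -c "
from to import *
tgt(551.5,-137.5,120,16.5)"
```

```text
trans mm [ 461.5 -167.5  110.8] twist [-0.11  0.01  5.2 ] | eef [ 184.7 -464.   230.5] F [-0.08 -0.65  0.6 ] T 0.1 q6 [-1.19  0.24  0.    1.34 -0.    1.57] w 0.0857
```

Request:
send_rows(
  deltas=[
    {"grip": 0.6, "translation": [0.05, -0.018, 0], "twist": [0, 0, 1]},
    {"grip": 0.6, "translation": [0.1, -0.036, 0.01], "twist": [0, 0, 2]},
    {"grip": 0.6, "translation": [0.15, -0.054, 0.02], "twist": [0, 0, 3]},
    {"grip": 0.6, "translation": [0.2, -0.072, 0.03], "twist": [0, 0, 4]},
    {"grip": 0.6, "translation": [0.25, -0.09, 0.04], "twist": [0, 0, 5]},
  ],
)

```text
clock: 0.72
eef_pos: [0.3846, -0.2865, 0.1901]
tool_rot: [0.989, 0.145, -0.0, -0.001]
ft_force: [0.2, -0.3, -1.1]
grip_width: 0.0513
```

```bash
python3 -c "
from to import *
tgt(551.5,-137.5,120,16.5)"
```

```text
trans mm [202.7 -94.7  70.2] twist [-0.12  0.03  0.16] | eef [ 384.6 -286.5  190.1] F [ 0.18 -0.33 -1.05] T 0.725 q6 [-0.64  0.22 -0.13  1.22  0.    2.21] w 0.0513
```

The last joint's range would run out at the rack, so I'll take the grasp a half turn round.

Request:
send_rows(
  deltas=[
    {"grip": 0.6, "translation": [0.04, -0.019, 0.005], "twist": [0, 0, -10]},
    {"grip": 0.6, "translation": [0.08, -0.038, 0.01], "twist": [0, 0, -20]},
    {"grip": 0.6, "translation": [0.12, -0.057, 0.015], "twist": [0, 0, -30]},
    {"grip": 0.6, "translation": [0.16, -0.076, 0.02], "twist": [0, 0, -40]},
    {"grip": 0.6, "translation": [0.203, -0.095, 0.02], "twist": [0, 0, -50]},
  ],
)

```text
clock: 1.35
eef_pos: [0.552, -0.136, 0.1691]
tool_rot: [0.834, 0.552, -0.001, -0.002]
ft_force: [1.1, -1.3, -0.8]
grip_width: 0.0512
```

Request:
send_rows(
  deltas=[
    {"grip": 0.6, "translation": [0, 0, 0], "twist": [0, 0, -10]},
    {"grip": 0.6, "translation": [0, 0, 0], "twist": [0, 0, -20]},
    {"grip": 0.6, "translation": [0, 0, 0], "twist": [0, 0, -30]},
    {"grip": 0.6, "translation": [0, 0, 0], "twist": [0, 0, -40]},
    {"grip": 0.6, "translation": [0, 0, 0], "twist": [0, 0, -50]},
  ],
)

```text
clock: 1.98
eef_pos: [0.5516, -0.1359, 0.1684]
tool_rot: [0.52, 0.854, -0.0, -0.003]
ft_force: [-0.3, -0.3, -0.4]
grip_width: 0.0514
```

Request:
send_rows(
  deltas=[
    {"grip": 0.6, "translation": [0, 0, 0], "twist": [0, 0, -10]},
    {"grip": 0.6, "translation": [0, 0, 0], "twist": [0, 0, -20]},
    {"grip": 0.6, "translation": [0, 0, 0], "twist": [0, 0, -30]},
    {"grip": 0.6, "translation": [0, 0, 0], "twist": [0, 0, -40]},
    {"grip": 0.6, "translation": [0, 0, 0], "twist": [0, 0, -50]},
  ],
)

```text
clock: 2.6
eef_pos: [0.5511, -0.1358, 0.1678]
tool_rot: [0.108, 0.994, 0.001, -0.003]
ft_force: [0.7, -0.9, -0.8]
grip_width: 0.0513
```

```bash
python3 -c "
from to import *
tgt(551.5,-137.5,80,196.5)"
```

```text
trans mm [-1.3 -1.7 87.8] twist [  0.18  -0.35 -28.85] | eef [ 551.1 -135.8  167.8] F [ 0.67 -0.94 -0.84] T 2.6 q6 [-0.24  0.41  0.08  1.25  0.   -0.03] w 0.0513
```

Request:
send_rows(
  deltas=[
    {"grip": 0.6, "translation": [-0.001, -0.002, 0.02], "twist": [0.2, -0.35, -10]},
    {"grip": 0.6, "translation": [-0.001, -0.002, 0.04], "twist": [0.2, -0.35, -20]},
    {"grip": 0.6, "translation": [-0.001, -0.002, 0.06], "twist": [0.2, -0.35, -28.9]},
    {"grip": 0.6, "translation": [-0.001, -0.002, 0.08], "twist": [0.2, -0.35, -28.9]},
    {"grip": 0.6, "translation": [-0.001, -0.002, 0.08], "twist": [0.2, -0.35, -28.9]},
  ],
)

```text
clock: 3.22
eef_pos: [0.5493, -0.1372, 0.0856]
tool_rot: [-0.144, 0.99, 0.001, -0.002]
ft_force: [-0.3, 0.0, -0.8]
grip_width: 0.0514
```

```bash
python3 -c "
from to import *
tgt(551.5,-137.5,26,196.5)
c=snap('top','top2.png');s=snap('scene','scene2.png')
cv2.imwrite('pics/e.png',np.hstack([cv2.resize(c['color'][215:315,325:425],(400,400)),cv2.resize(s['color'][190:270,240:320],(400,400))]))"
```

```text
trans mm [-2.3 -1.  59.6] twist [ 0.13 -0.25  0.05] | eef [ 549.3 -137.2   85.6] F [-0.3  0.  -0.8] T 3.225 q6 [-0.24  0.47 -0.05  1.05 -0.   -0.53] w 0.0514
```

View pics/e.png

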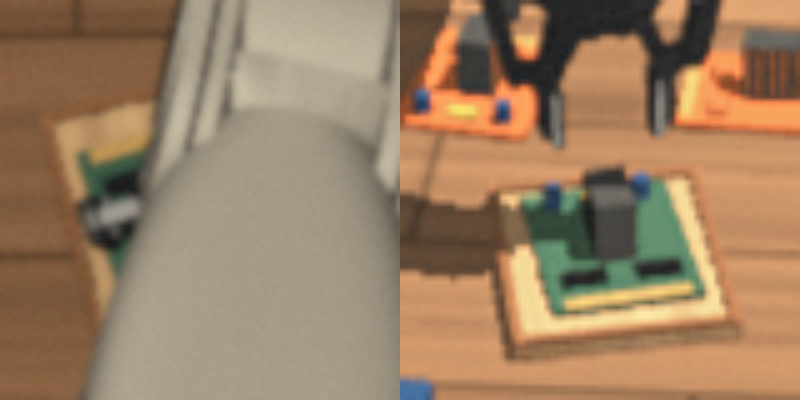

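The crop shows the green card with its brass edge nearest the scene camera and the fingers straddling the black heat sink. It is the only green card of the three, and it lies in the tray. I'm going down to grip it.

Request:
send_rows(
  deltas=[
    {"grip": 0.6, "translation": [-0.002, -0.001, 0.02], "twist": [0.13, -0.25, 0]},
    {"grip": 0.6, "translation": [-0.002, -0.001, 0.04], "twist": [0.13, -0.25, 0]},
    {"grip": 0.6, "translation": [-0.002, -0.001, 0.055], "twist": [0.13, -0.25, 0]},
    {"grip": 0.6, "translation": [-0.002, -0.001, 0.0595], "twist": [0.13, -0.25, 0]},
    {"grip": 0.6, "translation": [-0.002, -0.001, 0.0595], "twist": [0.13, -0.25, 0]},
  ],
)

```text
clock: 3.95
eef_pos: [0.5536, -0.1382, 0.0286]
tool_rot: [-0.144, 0.99, -0.001, 0.002]
ft_force: [-0.6, -0.1, 0.7]
grip_width: 0.0512
```

Request:
send_rows(
  deltas=[
    {"grip": 0.2, "translation": [0, 0, 0], "twist": [0, 0, 0]},
    {"grip": 0.1, "translation": [0, 0, 0], "twist": [0, 0, 0]},
    {"grip": 0.1, "translation": [0, 0, 0], "twist": [0, 0, 0]},
    {"grip": 0.1, "translation": [0, 0, 0], "twist": [0, 0, 0]},
    {"grip": 0.1, "translation": [0, 0, 0], "twist": [0, 0, 0]},
  ],
)

```text
clock: 4.58
eef_pos: [0.5544, -0.1382, 0.0297]
tool_rot: [-0.144, 0.99, -0.001, 0.003]
ft_force: [-0.7, 0.5, 5.5]
grip_width: 0.0232
```

```bash
python3 -c "
from to import *
tgt(551.5,-137.5,76,196.5)"
```

```text
trans mm [  2.3   1.4 -46.3] twist [-0.19  0.36  0.05] | eef [ 554.4 -138.2   29.7] F [-0.69  0.52  5.45] T 4.575 q6 [-0.24  0.54 -0.11  0.91  0.   -0.53] w 0.0232
```

Request:
send_rows(
  deltas=[
    {"grip": 0.1, "translation": [0, 0, -0.005], "twist": [0, 0, 0]},
    {"grip": 0.1, "translation": [0, 0, -0.025], "twist": [-0.1, 0.2, 0]},
    {"grip": 0.1, "translation": [0, 0, -0.05], "twist": [-0.2, 0.3, 0]},
    {"grip": 0.1, "translation": [0, 0, -0.08], "twist": [-0.2, 0.3, 0]},
    {"grip": 0.1, "translation": [0, 0, -0.08], "twist": [-0.2, 0.3, 0]},
  ],
)

```text
clock: 5.2
eef_pos: [0.5555, -0.1387, 0.1117]
tool_rot: [-0.144, 0.99, -0.001, 0.003]
ft_force: [-0.5, 0.8, -1.9]
grip_width: 0.0229
```

```bash
python3 -c "
from to import *
rack(-64,0,100,175.33)"
```

```text
world [438.2124702 207.2106662]
trans mm [ 14.  365.   10.7] twist [-0.08  0.31 21.21] | eef [ 555.5 -138.7  111.7] F [-0.49  0.84 -1.91] T 5.2 q6 [-0.24  0.45 -0.01  1.1   0.   -0.53] w 0.0229
```

Request:
send_rows(
  deltas=[
    {"grip": 0.1, "translation": [0.002, 0.05, 0], "twist": [0, 0.3, 4]},
    {"grip": 0.1, "translation": [0.004, 0.1, 0], "twist": [0, 0.3, 8]},
    {"grip": 0.1, "translation": [0.006, 0.15, 0], "twist": [0, 0.3, 12]},
    {"grip": 0.1, "translation": [0.008, 0.2, 0], "twist": [0, 0.3, 16]},
    {"grip": 0.1, "translation": [0.01, 0.25, 0], "twist": [0, 0.3, 20]},
  ],
)

```text
clock: 5.82
eef_pos: [0.4729, 0.0992, 0.1093]
tool_rot: [0.031, 1.0, -0.001, -0.001]
ft_force: [1.0, 0.9, -2.3]
grip_width: 0.023
```

```bash
python3 -c "
from to import *
rack(-64,0,100,175.33)"
```

```text
world [438.2124702 207.2106662]
trans mm [ 41.4 105.6   9.1] twist [-0.13 -0.12  1.06] | eef [472.9  99.2 109.3] F [ 0.97  0.92 -2.26] T 5.825 q6 [ 0.21  0.3  -0.25  1.02 -0.    0.27] w 0.023
```

Request:
send_rows(
  deltas=[
    {"grip": 0.1, "translation": [0.018, 0.045, 0.004], "twist": [0, 0, 1]},
    {"grip": 0.1, "translation": [0.034, 0.088, 0.008], "twist": [0, 0, 1]},
    {"grip": 0.1, "translation": [0.0414, 0.1056, 0.01], "twist": [0, 0, 1]},
    {"grip": 0.1, "translation": [0.0414, 0.1056, 0.01], "twist": [0, 0, 1]},
    {"grip": 0.1, "translation": [0.0414, 0.1056, 0.01], "twist": [0, 0, 1]},
  ],
)

```text
clock: 6.45
eef_pos: [0.4377, 0.2063, 0.0981]
tool_rot: [0.04, 0.999, -0.002, -0.002]
ft_force: [-0.3, 0.1, -2.2]
grip_width: 0.0231
```

```bash
python3 -c "
from to import *
rack(-64,0,60,175.33)
c=snap('top','top3.png');s=snap('scene','scene3.png')
cv2.imwrite('pics/f.png',np.hstack([cv2.resize(c['color'][215:365,155:305],(400,400)),cv2.resize(s['color'][170:280,340:450],(400,400))]))"
```

```text
world [438.2124702 207.2106662]
trans mm [-0.6  1.1 38.1] twist [-0.22 -0.21  0.05] | eef [437.7 206.3  98.1] F [-0.33  0.07 -2.17] T 6.45 q6 [ 0.44  0.32 -0.26  1.   -0.    0.52] w 0.0231
```

View pics/f.png

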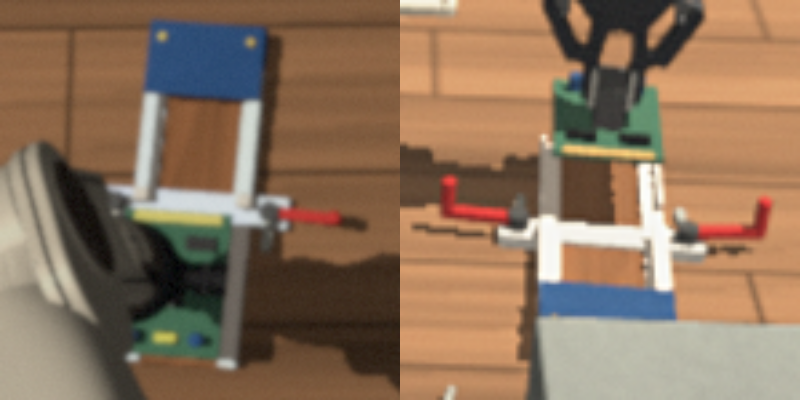

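The card is held level above the front guides: its brass edge is at about crop (180,217) and its right edge near column 228. I'll measure the card's offset in the gripper from those edges.

```bash
python3 - <<'E'
from to import *
c=dict(np.load('pics/top3.png.npz'));im=c['color'];hsv=cv2.cvtColor(im,cv2.COLOR_BGR2HSV)
z=.0784+.005
g=cv2.inRange(hsv,(50,60,30),(95,255,255));g[:290]=0;g[352:]=0;g[:,:200]=0;g[:,260:]=0
b=cv2.inRange(hsv,(20,80,110),(35,255,255));
from scipy.ndimage import gaussian_filter1d
o=bot.get_obs();t=o['eef_pos'][:2]*1000
F=lambda p:Rz(-RY)@(np.array(p)-t)
# right edge: last green per row, sub-pixel: hue-independent G-R difference
d=im[:,:,1].astype(float)-im[:,:,2]
P=[]
for v in range(300,346):
    s=gaussian_filter1d(d[v,228:252],.8);k=-np.gradient(s);i=int(np.argmax(k[1:-1]))+1;a,e,f=k[i-1:i+2];i+=.5*(a-f)/(a-2*e+f);P.append(ray(c,228+i,v,z)[:2])
P=np.array(P,np.float32)*1000;vx,vy,x0,y0=cv2.fitLine(P,cv2.DIST_HUBER,0,.01,.01).ravel();print('card R yaw',np.rad2deg(np.arctan(vy/vx)),'rel to tcp in rack axes',F([x0,y0]))
# front edge
q=[]
w=im[:,:,0].astype(float) # brass low blue vs white high
for u in range(209,238):
    s=gaussian_filter1d(hsv[285:304,u,1].astype(float),.8);k=np.gradient(s);i=int(np.argmax(k[1:-1]))+1;a,e,f=k[i-1:i+2];i+=.5*(a-f)/(a-2*e+f);q.append(ray(c,u,285+i,z)[:2])
P=np.array(q,np.float32)*1000;vx,vy,x0,y0=cv2.fitLine(P,cv2.DIST_HUBER,0,.01,.01).ravel();print('front yaw',np.rad2deg(np.arctan2(-vx*np.sign(vy),abs(vy))),F([x0,y0]),P.shape)
# rear edge
E
```

```text
card R yaw -4.951744 rel to tcp in rack axes [ -6.67305932 -45.70595465]
front yaw -4.530127 [54.5735867  -2.64801425] (29, 2)
```

```bash
sed -i 's/RO=np.array(\[502.,202.\])/RO=np.array([502.,202.5])/' to.py; python3 -c "
from to import *
rack(-58.6,0.8,40,175.33)"
```

```text
world [443.65967636 208.06836036]
trans mm [-5.4  2.5 58.6] twist [-0.17 -0.16 -0.02] | eef [438.3 206.1  98.7] F [ 0.55 -0.44 -2.22] T 6.55 q6 [ 0.44  0.32 -0.26  1.   -0.    0.52] w 0.0229
```

Request:
send_rows(
  deltas=[
    {"grip": 0.1, "translation": [-0.0054, 0.0025, 0.01], "twist": [-0.15, -0.15, 0]},
    {"grip": 0.1, "translation": [-0.0054, 0.0025, 0.03], "twist": [-0.15, -0.15, 0]},
    {"grip": 0.1, "translation": [-0.0054, 0.0025, 0.05], "twist": [-0.15, -0.15, 0]},
    {"grip": 0.1, "translation": [-0.0054, 0.0025, 0.0575], "twist": [-0.15, -0.15, 0]},
    {"grip": 0.1, "translation": [-0.0054, 0.0025, 0.0575], "twist": [-0.15, -0.15, 0]},
  ],
)

```text
clock: 7.18
eef_pos: [0.4435, 0.2075, 0.0405]
tool_rot: [0.041, 0.999, -0.001, -0.001]
ft_force: [-0.2, -0.4, -1.7]
grip_width: 0.023
```

```bash
python3 -c "
from to import *
rack(-58.6,0.8,32,175.33)"
```

```text
world [443.65967636 208.06836036]
trans mm [-0.1  0.5  8.5] twist [-0.06 -0.07 -0.06] | eef [443.5 207.5  40.5] F [-0.2  -0.38 -1.68] T 7.175 q6 [ 0.44  0.39 -0.32  0.86 -0.    0.52] w 0.023
```

Request:
send_rows(
  deltas=[
    {"grip": 0.1, "translation": [0, 0.0005, 0.003], "twist": [0, 0, 0]},
    {"grip": 0.1, "translation": [0, 0.0005, 0.006], "twist": [0, 0, 0]},
    {"grip": 0.1, "translation": [0, 0.0005, 0.0075], "twist": [0, 0, 0]},
    {"grip": 0.1, "translation": [0, 0.0005, 0.0075], "twist": [0, 0, 0]},
  ],
)

```text
clock: 7.68
eef_pos: [0.4435, 0.2081, 0.0331]
tool_rot: [0.041, 0.999, -0.001, -0.001]
ft_force: [-0.5, 0.2, -1.5]
grip_width: 0.0226
```

```bash
python3 -c "
from to import *
rack(-58.6,0.8,32,175.33)
c=snap('top','top4.png');s=snap('scene','scene4.png')
cv2.imwrite('pics/g.png',np.hstack([cv2.resize(c['color'][215:365,155:305],(400,400)),cv2.resize(s['color'][180:260,360:440],(400,400))]))"
```

```text
world [443.65967636 208.06836036]
trans mm [-0.1  0.   1.1] twist [-0.06 -0.07 -0.05] | eef [443.5 208.1  33.1] F [-0.53  0.15 -1.5 ] T 7.675 q6 [ 0.44  0.41 -0.33  0.84 -0.    0.52] w 0.0226
```

View pics/g.png

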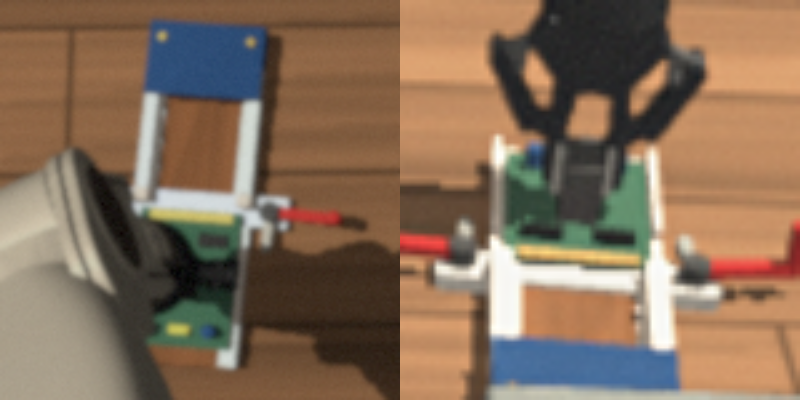

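The card sits between the fences, with its brass edge ahead and white on both sides. I'll lower it the last millimetre to feel the runners.

Request:
send_rows(
  deltas=[
    {"grip": 0.1, "translation": [0, 0, 0.0006], "twist": [0, 0, 0]},
    {"grip": 0.1, "translation": [0, 0, 0.0012], "twist": [0, 0, 0]},
    {"grip": 0.1, "translation": [0, 0, 0.0012], "twist": [0, 0, 0]},
  ],
)

```text
clock: 8.15
eef_pos: [0.4437, 0.2081, 0.032]
tool_rot: [0.041, 0.999, -0.0, -0.0]
ft_force: [-0.5, 0.9, -1.9]
grip_width: 0.0231
```

Request:
send_rows(
  deltas=[
    {"grip": 0.1, "translation": [0, 0, 0.0005], "twist": [0, 0, 0]},
    {"grip": 0.1, "translation": [0, 0, 0.001], "twist": [0, 0, 0]},
    {"grip": 0.1, "translation": [0, 0, 0.001], "twist": [0, 0, 0]},
  ],
)

```text
clock: 8.52
eef_pos: [0.4436, 0.2082, 0.0317]
tool_rot: [0.041, 0.999, -0.0, -0.0]
ft_force: [-3.0, -1.0, 5.6]
grip_width: 0.0231
```

Request:
send_rows(
  deltas=[
    {"grip": 0.1, "translation": [-0.004, 0, -0.0002], "twist": [0, 0, 0]},
    {"grip": 0.1, "translation": [-0.008, 0, -0.0002], "twist": [0, 0, 0]},
    {"grip": 0.1, "translation": [-0.012, 0, -0.0002], "twist": [0, 0, 0]},
    {"grip": 0.1, "translation": [-0.016, 0, -0.0002], "twist": [0, 0, 0]},
    {"grip": 0.1, "translation": [-0.02, 0, -0.0002], "twist": [0, 0, 0]},
  ],
)

```text
clock: 9.15
eef_pos: [0.4638, 0.2065, 0.0319]
tool_rot: [0.041, 0.999, -0.0, -0.0]
ft_force: [-2.9, 0.6, 0.1]
grip_width: 0.0228
```

```bash
python3 -c "
from to import *
rack(1.4,0.8,31.8,175.33)"
```

```text
world [503.46048554 203.1833608 ]
trans mm [-39.8  -0.1   0.1] twist [-0.04 -0.04 -0.05] | eef [463.8 206.5  31.9] F [-2.89  0.55  0.12] T 9.15 q6 [ 0.42  0.44 -0.28  0.85 -0.    0.5 ] w 0.0228
```

Request:
send_rows(
  deltas=[
    {"grip": 0.1, "translation": [-0.004, 0, 0], "twist": [0, 0, 0]},
    {"grip": 0.1, "translation": [-0.008, 0, 0], "twist": [0, 0, 0]},
    {"grip": 0.1, "translation": [-0.012, 0, 0], "twist": [0, 0, 0]},
    {"grip": 0.1, "translation": [-0.016, 0, 0], "twist": [0, 0, 0]},
    {"grip": 0.1, "translation": [-0.02, 0, 0], "twist": [0, 0, 0]},
  ],
)

```text
clock: 9.78
eef_pos: [0.484, 0.2049, 0.0319]
tool_rot: [0.041, 0.999, -0.0, -0.0]
ft_force: [-2.3, -0.9, 1.4]
grip_width: 0.0226
```

Request:
send_rows(
  deltas=[
    {"grip": 0.1, "translation": [-0.004, 0, 0], "twist": [0, 0, 0]},
    {"grip": 0.1, "translation": [-0.008, 0, 0], "twist": [0, 0, 0]},
    {"grip": 0.1, "translation": [-0.012, 0, 0], "twist": [0, 0, 0]},
    {"grip": 0.1, "translation": [-0.016, 0, 0], "twist": [0, 0, 0]},
    {"grip": 0.1, "translation": [-0.02, 0, 0], "twist": [0, 0, 0]},
  ],
)

```text
clock: 10.4
eef_pos: [0.5042, 0.2032, 0.0319]
tool_rot: [0.041, 0.999, -0.0, -0.0]
ft_force: [-2.7, -0.5, 2.6]
grip_width: 0.023
```

```bash
python3 -c "
from to import *
rack(41.4,0.8,31.8,175.33)
c=snap('top','top5.png');s=snap('scene','scene5.png')
cv2.imwrite('pics/i.png',np.hstack([cv2.resize(c['color'][215:365,155:305],(400,400)),cv2.resize(s['color'][180:260,360:440],(400,400))]))"
```

```text
world [543.32769167 199.92669443]
trans mm [-39.3  -0.    0.1] twist [-0.04 -0.04 -0.05] | eef [504.2 203.2  31.9] F [-2.73 -0.49  2.62] T 10.4 q6 [ 0.38  0.49 -0.18  0.9  -0.    0.47] w 0.023
```

View pics/i.png

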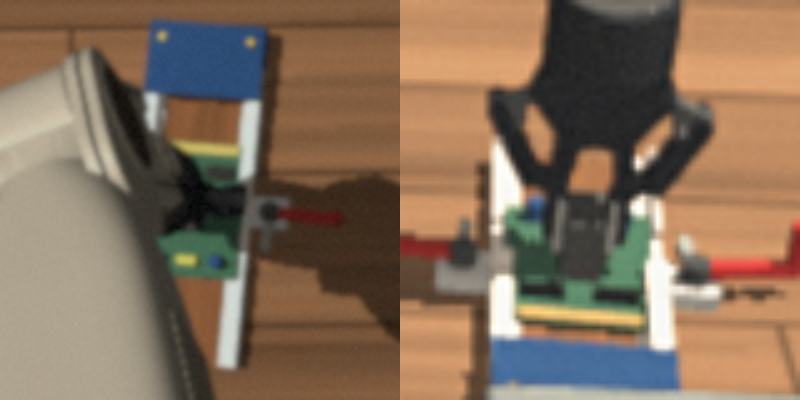

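The card is under the lips. Its brass edge is at about crop (205,145), clear of the hood at row 97. Next I'll check the edge's rack x.

```bash
python3 - <<'E'
from to import *
c=dict(np.load('pics/top5.png.npz'));im=c['color'];hsv=cv2.cvtColor(im,cv2.COLOR_BGR2HSV)
from scipy.ndimage import gaussian_filter1d
q=[]
for u in range(226,242):
    s=gaussian_filter1d(im[258:275,u,1].astype(float),.8);k=np.gradient(s);i=int(np.argmax(k[1:-1]))+1;a,e,f=k[i-1:i+2];i+=.5*(a-f)/(a-2*e+f);p=ray(c,u,258+i,.017)[:2]*1000;q.append(Rz(-RY)@(p-RO))
q=np.array(q);print(q.round(1));o=bot.get_obs();print('tcp',Rz(-RY)@(o['eef_pos'][:2]*1000-RO))
# hood front edge z .031 -> 98
q=[]
for u in range(215,248):
    s=gaussian_filter1d((im[242:258,u,0].astype(float)-im[242:258,u,2]),.8);k=-np.gradient(s);i=int(np.argmax(k[1:-1]))+1;q.append(Rz(-RY)@(ray(c,u,242+i,.031)[:2]*1000-RO))
print(np.median(q,0))
E
```

```text
[[ 58.9   7.8]
 [ 58.7   5.4]
 [ 58.8   2.9]
 [ 58.8   0.5]
 [ 59.1  -1.9]
 [ 58.9  -4.3]
 [ 59.   -6.7]
 [ 59.   -9.1]
 [ 59.1 -11.5]
 [ 58.8 -14. ]
 [ 59.  -16.4]
 [ 58.8 -18.8]
 [ 58.8 -21.2]
 [ 58.8 -23.6]
 [ 58.8 -26.1]
 [ 58.8 -28.5]]
tcp [2.80904071 0.89338046]
[97.83763484 -2.80580648]
```

Request:
send_rows(
  deltas=[
    {"grip": 0.1, "translation": [-0.004, 0, 0], "twist": [0, 0, 0]},
    {"grip": 0.1, "translation": [-0.008, 0, 0], "twist": [0, 0, 0]},
    {"grip": 0.1, "translation": [-0.012, 0, 0], "twist": [0, 0, 0]},
    {"grip": 0.1, "translation": [-0.016, 0, 0], "twist": [0, 0, 0]},
    {"grip": 0.1, "translation": [-0.02, 0, 0], "twist": [0, 0, 0]},
  ],
)

```text
clock: 11.12
eef_pos: [0.5251, 0.2015, 0.0319]
tool_rot: [0.041, 0.999, -0.0, 0.0]
ft_force: [-2.0, 0.5, 1.0]
grip_width: 0.0231
```

Request:
send_rows(
  deltas=[
    {"grip": 0.1, "translation": [-0.004, 0, 0], "twist": [0, 0, 0]},
    {"grip": 0.1, "translation": [-0.008, 0, 0], "twist": [0, 0, 0]},
    {"grip": 0.1, "translation": [-0.012, 0, 0], "twist": [0, 0, 0]},
    {"grip": 0.1, "translation": [-0.016, 0, 0], "twist": [0, 0, 0]},
    {"grip": 0.1, "translation": [-0.02, 0, 0], "twist": [0, 0, 0]},
  ],
)

```text
clock: 11.75
eef_pos: [0.5453, 0.1998, 0.0318]
tool_rot: [0.041, 0.999, -0.0, 0.0]
ft_force: [-1.5, -1.0, 1.9]
grip_width: 0.0225
```

```bash
python3 -c "
from to import *
rack(47,0.8,31.8,175.33)"
```

```text
world [548.90910052 199.47076114]
trans mm [-3.6 -0.   0. ] twist [-0.04  0.03 -0.07] | eef [545.3 199.8  31.8] F [-1.5  -1.01  1.93] T 11.75 q6 [ 0.35  0.55 -0.07  0.94 -0.    0.43] w 0.0225
```

Request:
send_rows(
  deltas=[
    {"grip": 0.1, "translation": [-0.001, 0, 0], "twist": [0, 0, 0]},
    {"grip": 0.1, "translation": [-0.002, 0, 0], "twist": [0, 0, 0]},
    {"grip": 0.1, "translation": [-0.003, 0, 0], "twist": [0, 0, 0]},
    {"grip": 0.1, "translation": [-0.004, 0, 0], "twist": [0, 0, 0]},
  ],
)

```text
clock: 12.25
eef_pos: [0.5492, 0.1995, 0.0319]
tool_rot: [0.041, 0.999, -0.0, 0.0]
ft_force: [-1.8, 0.3, 0.9]
grip_width: 0.0228
```

Request:
send_rows(
  deltas=[
    {"grip": 0.1, "translation": [-0.0003, 0, 0], "twist": [0, 0, 0]},
    {"grip": 0.1, "translation": [-0.0006, 0, 0], "twist": [0, 0, 0]},
    {"grip": 0.1, "translation": [-0.0008, 0, 0], "twist": [0, 0, 0]},
  ],
)

```text
clock: 12.62
eef_pos: [0.55, 0.1994, 0.0319]
tool_rot: [0.041, 0.999, -0.0, 0.0]
ft_force: [-2.6, 0.3, 1.6]
grip_width: 0.0228
```

Request:
send_rows(
  deltas=[
    {"grip": 0.1, "translation": [-0.0003, 0, 0], "twist": [0, 0, 0]},
    {"grip": 0.1, "translation": [-0.0006, 0, 0], "twist": [0, 0, 0]},
    {"grip": 0.1, "translation": [-0.0008, 0, 0], "twist": [0, 0, 0]},
  ],
)

```text
clock: 13.0
eef_pos: [0.5509, 0.1993, 0.0319]
tool_rot: [0.041, 0.999, -0.0, 0.0]
ft_force: [-1.5, 1.2, 1.7]
grip_width: 0.0234
```

Free sliding costs about 2 N. I'm still creeping, with the edge at about 105 mm.

Request:
send_rows(
  deltas=[
    {"grip": 0.1, "translation": [-0.0003, 0, 0], "twist": [0, 0, 0]},
    {"grip": 0.1, "translation": [-0.0006, 0, 0], "twist": [0, 0, 0]},
    {"grip": 0.1, "translation": [-0.0008, 0, 0], "twist": [0, 0, 0]},
  ],
)

```text
clock: 13.38
eef_pos: [0.5517, 0.1993, 0.0319]
tool_rot: [0.041, 0.999, -0.0, 0.0]
ft_force: [-2.0, 1.1, 2.0]
grip_width: 0.0232
```

Request:
send_rows(
  deltas=[
    {"grip": 0.1, "translation": [-0.0003, 0, 0], "twist": [0, 0, 0]},
    {"grip": 0.1, "translation": [-0.0006, 0, 0], "twist": [0, 0, 0]},
    {"grip": 0.1, "translation": [-0.0008, 0, 0], "twist": [0, 0, 0]},
  ],
)

```text
clock: 13.75
eef_pos: [0.5525, 0.1992, 0.0318]
tool_rot: [0.041, 0.999, -0.0, 0.0]
ft_force: [-1.9, 0.2, 2.6]
grip_width: 0.0227
```

Request:
send_rows(
  deltas=[
    {"grip": 0.1, "translation": [-0.0003, 0, 0], "twist": [0, 0, 0]},
    {"grip": 0.1, "translation": [-0.0006, 0, 0], "twist": [0, 0, 0]},
    {"grip": 0.1, "translation": [-0.0008, 0, 0], "twist": [0, 0, 0]},
  ],
)

```text
clock: 14.12
eef_pos: [0.5533, 0.1992, 0.0319]
tool_rot: [0.041, 0.999, -0.0, 0.0]
ft_force: [-2.4, 0.0, 1.9]
grip_width: 0.0231
```

Request:
send_rows(
  deltas=[
    {"grip": 0.1, "translation": [-0.0003, 0, 0], "twist": [0, 0, 0]},
    {"grip": 0.1, "translation": [-0.0006, 0, 0], "twist": [0, 0, 0]},
    {"grip": 0.1, "translation": [-0.0008, 0, 0], "twist": [0, 0, 0]},
  ],
)

```text
clock: 14.5
eef_pos: [0.5541, 0.199, 0.0319]
tool_rot: [0.041, 0.999, -0.0, 0.0]
ft_force: [-1.7, 1.1, 1.6]
grip_width: 0.023
```

Request:
send_rows(
  deltas=[
    {"grip": 0.1, "translation": [-0.0003, 0, 0], "twist": [0, 0, 0]},
    {"grip": 0.1, "translation": [-0.0006, 0, 0], "twist": [0, 0, 0]},
    {"grip": 0.1, "translation": [-0.0008, 0, 0], "twist": [0, 0, 0]},
  ],
)

```text
clock: 14.88
eef_pos: [0.555, 0.199, 0.0319]
tool_rot: [0.041, 0.999, -0.0, 0.0]
ft_force: [-2.2, 0.3, 1.9]
grip_width: 0.0228
```

Request:
send_rows(
  deltas=[
    {"grip": 0.1, "translation": [-0.0003, 0, 0], "twist": [0, 0, 0]},
    {"grip": 0.1, "translation": [-0.0006, 0, 0], "twist": [0, 0, 0]},
    {"grip": 0.1, "translation": [-0.0008, 0, 0], "twist": [0, 0, 0]},
  ],
)

```text
clock: 15.25
eef_pos: [0.5558, 0.1989, 0.0319]
tool_rot: [0.041, 0.999, -0.0, 0.0]
ft_force: [-2.4, 0.9, 1.8]
grip_width: 0.0233
```

Request:
send_rows(
  deltas=[
    {"grip": 0.1, "translation": [-0.0003, 0, 0], "twist": [0, 0, 0]},
    {"grip": 0.1, "translation": [-0.0006, 0, 0], "twist": [0, 0, 0]},
    {"grip": 0.1, "translation": [-0.0008, 0, 0], "twist": [0, 0, 0]},
  ],
)

```text
clock: 15.62
eef_pos: [0.5566, 0.1989, 0.0319]
tool_rot: [0.041, 0.999, -0.0, 0.0]
ft_force: [-1.6, -0.0, 1.6]
grip_width: 0.0229
```

Request:
send_rows(
  deltas=[
    {"grip": 0.1, "translation": [-0.0003, 0, 0], "twist": [0, 0, 0]},
    {"grip": 0.1, "translation": [-0.0006, 0, 0], "twist": [0, 0, 0]},
    {"grip": 0.1, "translation": [-0.0008, 0, 0], "twist": [0, 0, 0]},
  ],
)

```text
clock: 16.0
eef_pos: [0.5575, 0.1988, 0.0318]
tool_rot: [0.041, 0.999, -0.0, 0.0]
ft_force: [-2.8, 0.1, 1.8]
grip_width: 0.0231
```

Request:
send_rows(
  deltas=[
    {"grip": 0.1, "translation": [-0.0003, 0, 0], "twist": [0, 0, 0]},
    {"grip": 0.1, "translation": [-0.0006, 0, 0], "twist": [0, 0, 0]},
    {"grip": 0.1, "translation": [-0.0008, 0, 0], "twist": [0, 0, 0]},
  ],
)

```text
clock: 16.38
eef_pos: [0.5583, 0.1987, 0.0319]
tool_rot: [0.041, 0.999, -0.0, 0.0]
ft_force: [-0.9, 0.6, 1.8]
grip_width: 0.023
```

Request:
send_rows(
  deltas=[
    {"grip": 0.1, "translation": [-0.0003, 0, 0], "twist": [0, 0, 0]},
    {"grip": 0.1, "translation": [-0.0006, 0, 0], "twist": [0, 0, 0]},
    {"grip": 0.1, "translation": [-0.0008, 0, 0], "twist": [0, 0, 0]},
  ],
)

```text
clock: 16.75
eef_pos: [0.5591, 0.1987, 0.0318]
tool_rot: [0.041, 0.999, -0.0, 0.0]
ft_force: [-1.5, 0.5, 1.8]
grip_width: 0.0231
```

Request:
send_rows(
  deltas=[
    {"grip": 0.1, "translation": [-0.0003, 0, 0], "twist": [0, 0, 0]},
    {"grip": 0.1, "translation": [-0.0006, 0, 0], "twist": [0, 0, 0]},
    {"grip": 0.1, "translation": [-0.0008, 0, 0], "twist": [0, 0, 0]},
  ],
)

```text
clock: 17.12
eef_pos: [0.56, 0.1986, 0.0318]
tool_rot: [0.041, 0.999, -0.0, 0.0]
ft_force: [-2.7, 0.5, 1.9]
grip_width: 0.0232
```

Request:
send_rows(
  deltas=[
    {"grip": 0.1, "translation": [-0.0003, 0, 0], "twist": [0, 0, 0]},
    {"grip": 0.1, "translation": [-0.0006, 0, 0], "twist": [0, 0, 0]},
    {"grip": 0.1, "translation": [-0.0008, 0, 0], "twist": [0, 0, 0]},
  ],
)

```text
clock: 17.5
eef_pos: [0.5608, 0.1985, 0.0318]
tool_rot: [0.041, 0.999, -0.0, 0.0]
ft_force: [-2.1, 0.5, 1.6]
grip_width: 0.0231
```

Request:
send_rows(
  deltas=[
    {"grip": 0.1, "translation": [-0.0003, 0, 0], "twist": [0, 0, 0]},
    {"grip": 0.1, "translation": [-0.0006, 0, 0], "twist": [0, 0, 0]},
    {"grip": 0.1, "translation": [-0.0008, 0, 0], "twist": [0, 0, 0]},
  ],
)

```text
clock: 17.88
eef_pos: [0.5616, 0.1984, 0.0319]
tool_rot: [0.041, 0.999, -0.0, 0.0]
ft_force: [-2.0, -0.6, 2.1]
grip_width: 0.0227
```

Request:
send_rows(
  deltas=[
    {"grip": 0.1, "translation": [-0.0003, 0, 0], "twist": [0, 0, 0]},
    {"grip": 0.1, "translation": [-0.0006, 0, 0], "twist": [0, 0, 0]},
    {"grip": 0.1, "translation": [-0.0008, 0, 0], "twist": [0, 0, 0]},
  ],
)

```text
clock: 18.25
eef_pos: [0.5625, 0.1984, 0.0319]
tool_rot: [0.041, 0.999, -0.0, 0.0]
ft_force: [-2.4, -1.0, 2.1]
grip_width: 0.023
```

Request:
send_rows(
  deltas=[
    {"grip": 0.1, "translation": [-0.0003, 0, 0], "twist": [0, 0, 0]},
    {"grip": 0.1, "translation": [-0.0006, 0, 0], "twist": [0, 0, 0]},
    {"grip": 0.1, "translation": [-0.0008, 0, 0], "twist": [0, 0, 0]},
  ],
)

```text
clock: 18.62
eef_pos: [0.5633, 0.1983, 0.0319]
tool_rot: [0.041, 0.999, -0.0, 0.0]
ft_force: [-1.4, 0.9, 1.6]
grip_width: 0.023
```

Request:
send_rows(
  deltas=[
    {"grip": 0.1, "translation": [-0.0003, 0, 0], "twist": [0, 0, 0]},
    {"grip": 0.1, "translation": [-0.0006, 0, 0], "twist": [0, 0, 0]},
    {"grip": 0.1, "translation": [-0.0008, 0, 0], "twist": [0, 0, 0]},
  ],
)

```text
clock: 19.0
eef_pos: [0.5635, 0.1983, 0.0319]
tool_rot: [0.041, 0.999, -0.0, -0.0]
ft_force: [-4.6, 0.2, 3.5]
grip_width: 0.023
```

Request:
send_rows(
  deltas=[
    {"grip": 0.1, "translation": [-0.0003, 0, 0], "twist": [0, 0, 0]},
    {"grip": 0.1, "translation": [-0.0006, 0, 0], "twist": [0, 0, 0]},
    {"grip": 0.1, "translation": [-0.0008, 0, 0], "twist": [0, 0, 0]},
  ],
)

```text
clock: 19.38
eef_pos: [0.5636, 0.1983, 0.0319]
tool_rot: [0.041, 0.999, -0.0, -0.001]
ft_force: [-6.3, 0.6, 4.7]
grip_width: 0.0227
```

```bash
python3 -c "
from to import *
rack(47,0.8,31.8,175.33)
c=snap('top','top6.png');s=snap('scene','scene6.png')
cv2.imwrite('pics/j.png',np.hstack([cv2.resize(c['color'][215:365,155:305],(400,400)),cv2.resize(s['color'][180:260,360:440],(400,400))]))"
```

```text
world [548.90910052 199.47076114]
trans mm [14.7 -0.   0.1] twist [-0.04 -0.1  -0.05] | eef [563.6 198.3  31.9] F [-6.31  0.61  4.71] T 19.375 q6 [ 0.34  0.58 -0.02  0.97  0.    0.42] w 0.0227
```

View pics/j.png

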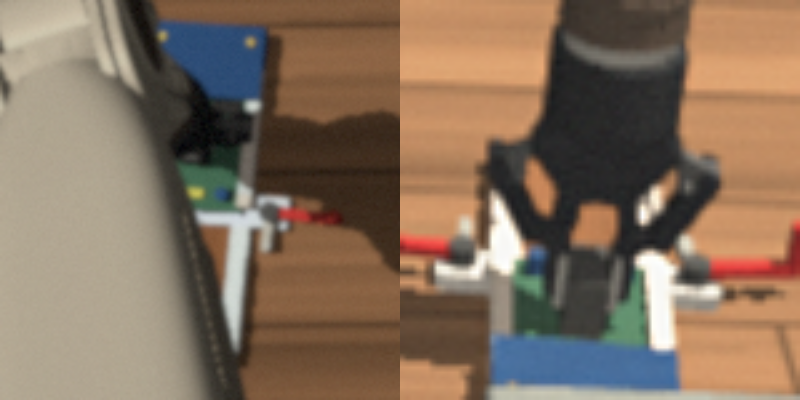

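The card has stopped: the edge is at about 118 mm, the wrist force rose from 2 to 6 N, and both levers are still open. I'll hold it there with the same light press.

Request:
send_rows(
  deltas=[
    {"grip": 0.1, "translation": [-0.0005, 0, 0], "twist": [0, 0, 0]},
    {"grip": 0.1, "translation": [-0.0008, 0, 0], "twist": [0, 0, 0]},
    {"grip": 0.1, "translation": [-0.0008, 0, 0], "twist": [0, 0, 0]},
    {"grip": 0.1, "translation": [-0.0008, 0, 0], "twist": [0, 0, 0]},
    {"grip": 0.1, "translation": [-0.0008, 0, 0], "twist": [0, 0, 0]},
  ],
)

```text
clock: 20.1
eef_pos: [0.5636, 0.1982, 0.032]
tool_rot: [0.041, 0.999, -0.0, -0.002]
ft_force: [-6.3, 0.9, 4.2]
grip_width: 0.0231
```

```bash
python3 -c "
from to import *
rack(60,0.8,31.8,175.33)"
```

```text
world [561.86594251 198.41234456]
trans mm [1.7 0.  0.2] twist [-0.04 -0.18 -0.03] | eef [563.6 198.2  32. ] F [-6.29  0.88  4.24] T 20.1 q6 [ 0.34  0.58 -0.02  0.97  0.    0.42] w 0.0231
```

Request:
send_rows(
  deltas=[
    {"grip": 0.1, "translation": [0, 0, 0], "twist": [0, 0, 0]},
    {"grip": 0.5, "translation": [0, 0, 0], "twist": [0, 0, 0]},
    {"grip": 0.6, "translation": [0, 0, 0], "twist": [0, 0, 0]},
    {"grip": 0.6, "translation": [0, 0, 0], "twist": [0, 0, 0]},
  ],
)

```text
clock: 20.6
eef_pos: [0.5641, 0.1982, 0.0319]
tool_rot: [0.041, 0.999, -0.0, -0.001]
ft_force: [0.2, -0.2, -0.5]
grip_width: 0.0509
```

Request:
send_rows(
  deltas=[
    {"grip": 0.6, "translation": [0, 0, -0.02], "twist": [0, 0, 0]},
    {"grip": 0.6, "translation": [0, 0, -0.05], "twist": [0, 0, 0]},
    {"grip": 0.6, "translation": [0, 0, -0.09], "twist": [0, 0, 0]},
    {"grip": 0.3, "translation": [0.03, 0, -0.12], "twist": [0, 0, 0]},
    {"grip": 0.0, "translation": [0.08, 0, -0.13], "twist": [0, 0, 0]},
  ],
)

```text
clock: 21.22
eef_pos: [0.4867, 0.2055, 0.1644]
tool_rot: [0.042, 0.999, 0.001, 0.002]
ft_force: [-0.6, 0.0, 0.0]
grip_width: 0.0156
```

```bash
python3 -c "
from to import *
rack(60,0.8,31.8,175.33)
c=snap('top','top7.png');s=snap('scene','scene7.png')
cv2.imwrite('pics/k.png',np.hstack([cv2.resize(c['color'][215:365,155:305],(400,400)),cv2.resize(s['color'][170:280,340:450],(400,400))]))"
```

```text
world [561.86594251 198.41234456]
trans mm [-75.1  -1.  132.8] twist [ 0.12  0.18 -0.14] | eef [486.7 205.5 164.4] F [-0.56  0.    0.02] T 21.225 q6 [ 0.4   0.33 -0.05  1.19  0.    0.48] w 0.0156
```

View pics/k.png

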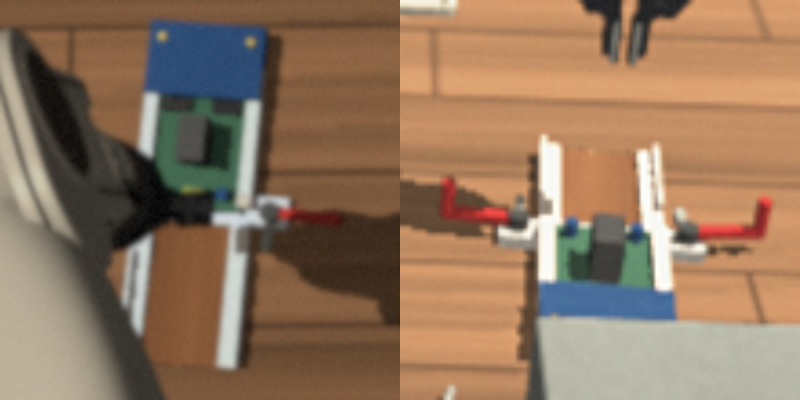

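The card is seated in the guides at the contacts, standing upright and released, with both levers open. Next I'll locate the posts from both views.

```bash
python3 - <<'E'
from to import *
c=dict(np.load('pics/top1.png.npz'));s=dict(np.load('pics/scene7.png.npz'))
a=cv2.resize(c['color'][280:310,160:290],(780,180),interpolation=cv2.INTER_NEAREST)
b=cv2.resize(s['color'][212:242,346:446],(780,234),interpolation=cv2.INTER_NEAREST)
cv2.imwrite('pics/l.png',np.vstack([a,b]))
for y0,th in ((70,0),(70,.1),(70,.2),(-70,0),(-70,.1),(-70,.2)):
    sg=np.sign(y0);q=np.array([-60*np.sin(th),y0+sg*60*np.cos(th)]);p=(RO+Rz(RY)@q)/1000
    t=proj(c,[*p,.052]);b=proj(s,[*p,.052]);b0=proj(s,[*p,.024]);print(y0,th,'world',(p*1000).round(1),'top',t.round(1),((t-[160,280])*6).round(0),'scene',b.round(1),((b-[346,212])*7.8+[0,180]).round(0),'base',((b0-[346,212])*7.8+[0,180]).round(0))
E
```

```text
70 0 world [512.6 332.1] top [168.1 287.2] [49. 43.] scene [440.4 226. ] [736. 289.] base [724. 350.]
70 0.1 world [506.6 332.3] top [167.9 289.8] [47. 59.] scene [440.1 224.9] [734. 281.] base [722. 341.]
70 0.2 world [500.6 331.8] top [168.  292.4] [48. 74.] scene [439.6 223.8] [730. 272.] base [718. 332.]
-70 0 world [491.4  72.9] top [279.7 295.3] [718.  92.] scene [352.7 219.2] [ 53. 236.] base [ 48. 296.]
-70 0.1 world [485.5  73.7] top [279.4 297.9] [716. 107.] scene [353.  218.1] [ 54. 228.] base [ 50. 288.]
-70 0.2 world [479.6  75.1] top [278.8 300.5] [713. 123.] scene [353.4 217.1] [ 57. 220.] base [ 53. 280.]
```

View pics/l.png

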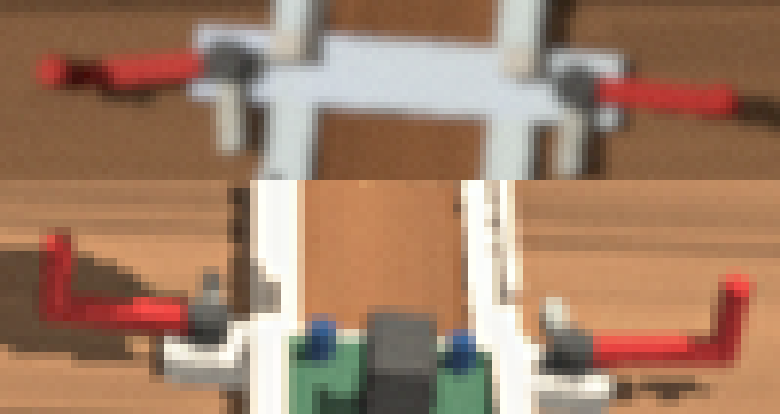

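```bash
python3 -c "
from to import *
tgt(489.5,73.1,110,265.3)"
```

```text
trans mm [ -19.6 -130.4   53.2] twist [  0.15  -0.24 -89.9 ] | eef [480.7 204.7 163.2] F [ 0.52 -0.36 -0.66] T 21.325 q6 [ 0.4   0.33 -0.06  1.19  0.    0.48] w 0.0009
```

Request:
send_rows(
  deltas=[
    {"grip": 0.45, "translation": [-0.004, -0.026, 0.0], "twist": [0, 0, -10]},
    {"grip": 0.45, "translation": [-0.008, -0.052, 0.0], "twist": [0, 0, -20]},
    {"grip": 0.45, "translation": [-0.012, -0.078, 0.0], "twist": [0, 0, -30]},
    {"grip": 0.45, "translation": [-0.016, -0.104, 0.01], "twist": [0, 0, -40]},
    {"grip": 0.45, "translation": [-0.0196, -0.1304, 0.02], "twist": [0, 0, -50]},
  ],
)

```text
clock: 21.95
eef_pos: [0.4906, 0.0721, 0.143]
tool_rot: [-0.388, 0.921, 0.0, -0.002]
ft_force: [0.7, -0.4, -0.4]
grip_width: 0.0385
```

Request:
send_rows(
  deltas=[
    {"grip": 0.45, "translation": [0, 0, 0.005], "twist": [0, 0, -10]},
    {"grip": 0.45, "translation": [0, 0, 0.01], "twist": [0, 0, -20]},
    {"grip": 0.45, "translation": [0, 0, 0.02], "twist": [0, 0, -30]},
    {"grip": 0.45, "translation": [0, 0, 0.03], "twist": [0, 0, -40]},
    {"grip": 0.45, "translation": [0, 0, 0.03], "twist": [0, 0, -40]},
  ],
)

```text
clock: 22.58
eef_pos: [0.4904, 0.0718, 0.1121]
tool_rot: [-0.679, 0.734, 0.001, -0.002]
ft_force: [-0.2, -0.1, 0.0]
grip_width: 0.0387
```

```bash
python3 -c "
from to import *
tgt(489.5,73.1,70,265.3)
s=snap('scene','scene8.png');c=snap('top','top8.png')
cv2.imwrite('pics/m.png',np.hstack([cv2.resize(s['color'][150:260,310:420],(400,400)),cv2.resize(c['color'][235:345,225:335],(400,400))]))"
```

```text
trans mm [-1.3  0.8 42.1] twist [ 0.26 -0.09  0.29] | eef [490.4  71.8 112.1] F [-0.21 -0.06  0.04] T 22.575 q6 [ 0.15  0.32 -0.21  1.04 -0.   -1.35] w 0.0387
```

View pics/m.png

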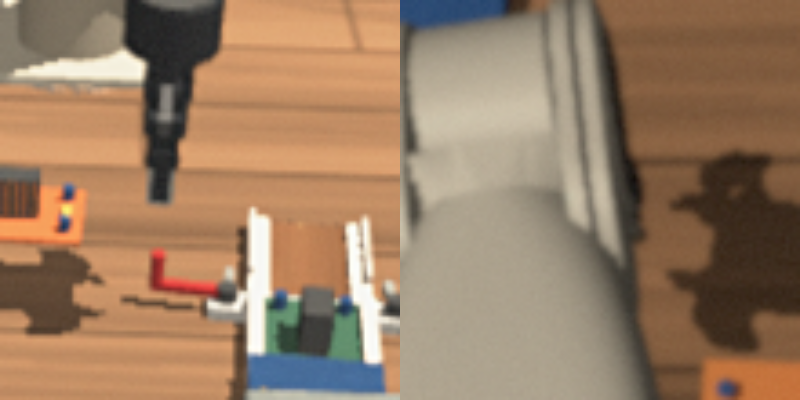

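The fingers stand above the right post in line, the post at crop (157,255) and the gripper above it at (160,190). Next I'll lower around it.

Request:
send_rows(
  deltas=[
    {"grip": 0.45, "translation": [-0.001, 0.001, 0.02], "twist": [0, 0, 0]},
    {"grip": 0.45, "translation": [-0.001, 0.001, 0.04], "twist": [0, 0, 0]},
    {"grip": 0.45, "translation": [-0.001, 0.001, 0.055], "twist": [0, 0, 0]},
    {"grip": 0.45, "translation": [-0.001, 0.001, 0.07], "twist": [0, 0, 0]},
    {"grip": 0.45, "translation": [-0.001, 0.001, 0.078], "twist": [0, 0, 0]},
  ],
)

```text
clock: 23.3
eef_pos: [0.4896, 0.0729, 0.0342]
tool_rot: [-0.679, 0.734, 0.001, -0.002]
ft_force: [0.1, 0.1, -0.2]
grip_width: 0.0383
```

```bash
python3 -c "
from to import *
tgt(489.5,73.1,34,265.3)
s=snap('scene','scene9.png')
cv2.imwrite('pics/n.png',cv2.resize(s['color'][180:240,330:390],(480,480)))"
```

```text
trans mm [-0.2  0.1  0.2] twist [ 0.2  -0.08  0.23] | eef [489.6  72.9  34.2] F [ 0.09  0.13 -0.17] T 23.3 q6 [ 0.15  0.41 -0.31  0.85 -0.   -1.34] w 0.0383
```

View pics/n.png

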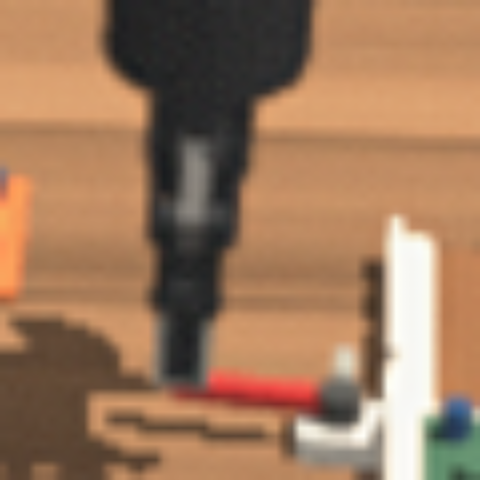

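Request:
send_rows(
  deltas=[
    {"grip": 0.28, "translation": [0, 0, 0], "twist": [0, 0, 0]},
    {"grip": 0.28, "translation": [-0.0007, 0.0094, 0], "twist": [0, 0, 9]},
    {"grip": 0.28, "translation": [-0.0029, 0.0185, 0], "twist": [0, 0, 18]},
    {"grip": 0.28, "translation": [-0.0065, 0.0272, 0], "twist": [0, 0, 27]},
    {"grip": 0.28, "translation": [-0.0115, 0.0353, 0], "twist": [0, 0, 36]},
  ],
)

```text
clock: 23.98
eef_pos: [0.4561, 0.0872, 0.0346]
tool_rot: [-0.416, 0.909, -0.0, -0.001]
ft_force: [1.9, -0.2, -0.6]
grip_width: 0.0241
```

```bash
cat >> to.py <<'E'
def arc(side,dg,y0=70,r=60,z=34):
    # target for lever angle dg (deg)
    a=np.deg2rad(dg);s=1 if side=='L' else -1
    yaw=(85.33+dg) if side=='L' else (265.33-dg)
    rack(-r*np.sin(a),s*(y0+r*np.cos(a)),z,yaw)
E
python3 -c "
from to import *
for d in (30,36,50,62,74,80,90):arc('R',d)"
```

```text
world [462.16989554  83.38586914]
trans mm [-1.1 -7.1  0.6] twist [ 0.03 -0.1  -6.12] | eef [456.1  87.2  34.6] F [ 1.87 -0.22 -0.58] T 23.975 q6 [ 0.19  0.36 -0.39  0.82 -0.   -0.67] w 0.0241
world [457.19875247  87.22384907]
trans mm [-0.7 -0.8  0.6] twist [ 0.02 -0.1  -0.12] | eef [456.1  87.2  34.6] F [ 1.87 -0.22 -0.58] T 23.975 q6 [ 0.19  0.36 -0.39  0.82 -0.   -0.67] w 0.0241
world [447.35073909  98.03529686]
trans mm [-2.5 13.7  0.6] twist [ 1.000e-02 -1.000e-01  1.388e+01] | eef [456.1  87.2  34.6] F [ 1.87 -0.22 -0.58] T 23.975 q6 [ 0.19  0.36 -0.39  0.82 -0.   -0.67] w 0.0241
world [441.20648495 108.97080854]
trans mm [-6.7 25.5  0.6] twist [-0.   -0.11 25.88] | eef [456.1  87.2  34.6] F [ 1.87 -0.22 -0.58] T 23.975 q6 [ 0.19  0.36 -0.39  0.82 -0.   -0.67] w 0.0241
world [437.47011823 120.94481532]
trans mm [-13.4  36.1   0.6] twist [-1.000e-02 -1.100e-01  3.788e+01] | eef [456.1  87.2  34.6] F [ 1.87 -0.22 -0.58] T 23.975 q6 [ 0.19  0.36 -0.39  0.82 -0.   -0.67] w 0.0241
world [436.56026205 127.15887318]
trans mm [-17.5  40.9   0.6] twist [-2.000e-02 -1.100e-01  4.388e+01] | eef [456.1  87.2  34.6] F [ 1.87 -0.22 -0.58] T 23.975 q6 [ 0.19  0.36 -0.39  0.82 -0.   -0.67] w 0.0241
world [436.50002466 137.61738884]
trans mm [-25.3  47.8   0.6] twist [-3.000e-02 -1.100e-01  5.388e+01] | eef [456.1  87.2  34.6] F [ 1.87 -0.22 -0.58] T 23.975 q6 [ 0.19  0.36 -0.39  0.82 -0.   -0.67] w 0.0241
```

Request:
send_rows(
  deltas=[
    {"grip": 0.28, "translation": [-0.001, 0.0095, 0], "twist": [0, 0, 9.5]},
    {"grip": 0.28, "translation": [-0.0035, 0.0182, 0], "twist": [0, 0, 18]},
    {"grip": 0.28, "translation": [-0.0074, 0.0268, 0], "twist": [0, 0, 27]},
    {"grip": 0.28, "translation": [-0.0134, 0.0361, 0], "twist": [0, 0, 37.5]},
    {"grip": 0.28, "translation": [-0.0134, 0.0361, 0], "twist": [0, 0, 37.5]},
  ],
)

```text
clock: 24.6
eef_pos: [0.4378, 0.1214, 0.0352]
tool_rot: [-0.104, 0.995, -0.0, -0.0]
ft_force: [0.4, 0.7, -0.1]
grip_width: 0.0239
```

```bash
python3 -c "
from to import *
for d in (74,85,90,96):arc('R',d)
s=snap('scene','scene10.png')
cv2.imwrite('pics/o.png',cv2.resize(s['color'][170:250,340:420],(480,480)))"
```

```text
world [437.47011823 120.94481532]
trans mm [ 0.5 -0.4  1.2] twist [-0.03 -0.03  0.56] | eef [437.8 121.4  35.2] F [ 0.38  0.68 -0.06] T 24.6 q6 [ 0.27  0.34 -0.42  0.81 -0.    0.06] w 0.0239
world [436.30182903 132.386816  ]
trans mm [-0.8 11.   1.2] twist [-0.04 -0.03 11.56] | eef [437.8 121.4  35.2] F [ 0.38  0.68 -0.06] T 24.6 q6 [ 0.27  0.34 -0.42  0.81 -0.    0.06] w 0.0239
world [436.50002466 137.61738884]
trans mm [-2.  16.1  1.2] twist [-0.04 -0.02 16.56] | eef [437.8 121.4  35.2] F [ 0.38  0.68 -0.06] T 24.6 q6 [ 0.27  0.34 -0.42  0.81 -0.    0.06] w 0.0239
world [437.33824125 143.84151499]
trans mm [-4.1 22.   1.2] twist [-4.000e-02 -2.000e-02  2.256e+01] | eef [437.8 121.4  35.2] F [ 0.38  0.68 -0.06] T 24.6 q6 [ 0.27  0.34 -0.42  0.81 -0.    0.06] w 0.0239
```

View pics/o.png

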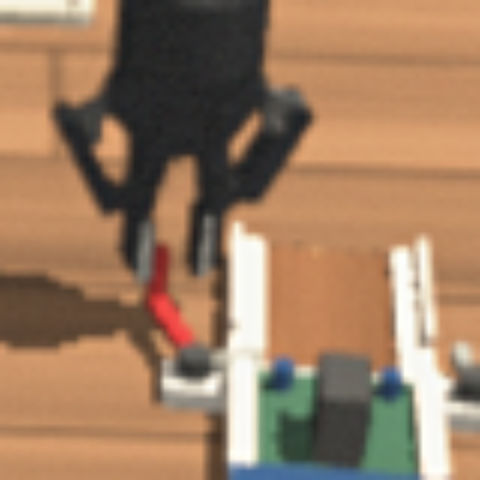

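Request:
send_rows(
  deltas=[
    {"grip": 0.28, "translation": [0, 0.004, 0], "twist": [0, 0, 4]},
    {"grip": 0.28, "translation": [-0.0004, 0.008, 0], "twist": [0, 0, 8]},
    {"grip": 0.28, "translation": [-0.0008, 0.011, 0], "twist": [0, 0, 11.5]},
    {"grip": 0.28, "translation": [-0.0014, 0.0135, 0], "twist": [0, 0, 14]},
    {"grip": 0.28, "translation": [-0.002, 0.016, 0], "twist": [0, 0, 16]},
  ],
)

```text
clock: 25.28
eef_pos: [0.4375, 0.1337, 0.0352]
tool_rot: [0.036, 0.999, -0.004, 0.001]
ft_force: [1.8, -9.4, 0.6]
grip_width: 0.0241
```

Request:
send_rows(
  deltas=[
    {"grip": 0.28, "translation": [0, 0.001, 0], "twist": [0, 0, 0]},
    {"grip": 0.28, "translation": [0, 0.002, 0], "twist": [0, 0, 0]},
    {"grip": 0.28, "translation": [0, 0.003, 0], "twist": [0, 0, 0]},
  ],
)

```text
clock: 25.65
eef_pos: [0.4376, 0.1337, 0.0351]
tool_rot: [0.036, 0.999, -0.007, 0.001]
ft_force: [-0.4, -10.0, 1.1]
grip_width: 0.0238
```

```bash
python3 -c "
from to import *
for d in (90,96):arc('R',d)
s=snap('scene','scene11.png')
cv2.imwrite('pics/p.png',cv2.resize(s['color'][170:250,350:430],(480,480)))"
```

```text
world [436.50002466 137.61738884]
trans mm [1.4 3.9 1. ] twist [-0.84  0.15  0.57] | eef [437.6 133.7  35.1] F [-0.36 -9.99  1.11] T 25.65 q6 [ 0.31  0.35 -0.41  0.81 -0.01  0.38] w 0.0238
world [437.33824125 143.84151499]
trans mm [ 1.  10.1  0.9] twist [-0.83  0.19  6.57] | eef [437.6 133.7  35.1] F [-0.36 -9.99  1.11] T 25.65 q6 [ 0.31  0.35 -0.41  0.81 -0.01  0.38] w 0.0238
```

View pics/p.png

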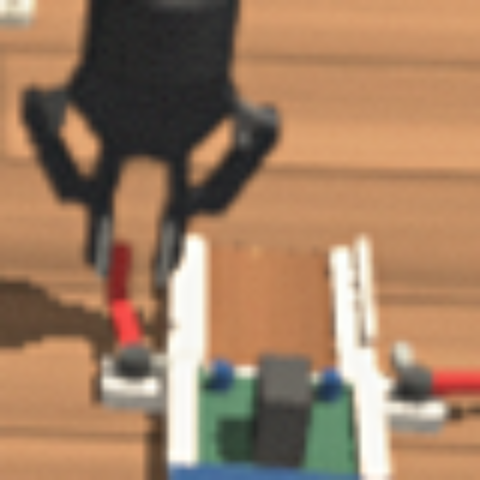

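Resistance is about 10 N at roughly 80°, which is where the toe should meet the card. I'll push somewhat harder along the same line.

Request:
send_rows(
  deltas=[
    {"grip": 0.28, "translation": [0, 0.003, 0], "twist": [0, 0, 0]},
    {"grip": 0.28, "translation": [0, 0.0045, 0], "twist": [0, 0, 0]},
    {"grip": 0.28, "translation": [0, 0.006, 0], "twist": [0, 0, 0]},
    {"grip": 0.28, "translation": [0, 0.007, 0], "twist": [0, 0, 0]},
  ],
)

```text
clock: 26.2
eef_pos: [0.437, 0.1369, 0.0348]
tool_rot: [0.036, 0.999, -0.011, 0.0]
ft_force: [-1.6, -11.8, 4.8]
grip_width: 0.0238
```

```bash
python3 -c "
from to import *
for d in (90,96):arc('R',d)
"
```

```text
world [436.50002466 137.61738884]
trans mm [0.6 0.7 0.8] twist [-1.3   0.08  0.57] | eef [437.  136.9  34.8] F [ -1.59 -11.81   4.82] T 26.2 q6 [ 0.32  0.36 -0.4   0.82 -0.02  0.39] w 0.0238
world [437.33824125 143.84151499]
trans mm [0.2 7.  0.7] twist [-1.29  0.14  6.57] | eef [437.  136.9  34.8] F [ -1.59 -11.81   4.82] T 26.2 q6 [ 0.32  0.36 -0.4   0.82 -0.02  0.39] w 0.0238
```

Request:
send_rows(
  deltas=[
    {"grip": 0.28, "translation": [0, 0.004, 0], "twist": [-1, 0, 0]},
    {"grip": 0.28, "translation": [0, 0.006, 0], "twist": [-1, 0, 0]},
    {"grip": 0.28, "translation": [0, 0.0075, 0], "twist": [-1, 0, 0]},
    {"grip": 0.28, "translation": [0, 0.009, 0], "twist": [-1, 0, 0]},
  ],
)

```text
clock: 26.7
eef_pos: [0.4365, 0.142, 0.0348]
tool_rot: [0.036, 0.999, -0.007, -0.0]
ft_force: [-2.2, -12.0, 6.6]
grip_width: 0.0235
```

```bash
python3 -c "
from to import *
for d in (90,96):arc('R',d)
s=snap('scene','scene12.png')
cv2.imwrite('pics/q.png',cv2.resize(s['color'][170:250,350:430],(480,480)))"
```

```text
world [436.50002466 137.61738884]
trans mm [-0.3 -4.4  0.9] twist [-0.75  0.    0.56] | eef [436.5 142.   34.8] F [ -2.17 -11.99   6.61] T 26.7 q6 [ 0.32  0.36 -0.4   0.82 -0.01  0.39] w 0.0235
world [437.33824125 143.84151499]
trans mm [-0.7  1.9  0.8] twist [-0.75  0.04  6.56] | eef [436.5 142.   34.8] F [ -2.17 -11.99   6.61] T 26.7 q6 [ 0.32  0.36 -0.4   0.82 -0.01  0.39] w 0.0235
```

View pics/q.png

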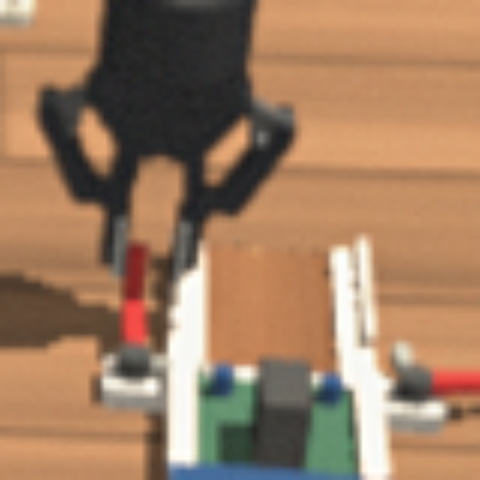

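Request:
send_rows(
  deltas=[
    {"grip": 0.28, "translation": [0, 0.003, 0], "twist": [-0.7, 0, 0]},
    {"grip": 0.28, "translation": [0, 0.005, 0], "twist": [-0.7, 0, 0]},
    {"grip": 0.28, "translation": [0, 0.0065, 0], "twist": [-0.7, 0, 0]},
    {"grip": 0.28, "translation": [0, 0.0065, 0], "twist": [-0.7, 0, 0]},
  ],
)

```text
clock: 27.25
eef_pos: [0.4363, 0.1448, 0.0349]
tool_rot: [0.036, 0.999, -0.004, -0.0]
ft_force: [-1.3, -11.1, 6.1]
grip_width: 0.024
```

```bash
python3 -c "
from to import *
arc('R',90)
"
```

```text
world [436.50002466 137.61738884]
trans mm [-0.7 -7.2  1. ] twist [-0.5  -0.01  0.56] | eef [436.3 144.8  34.9] F [ -1.31 -11.05   6.12] T 27.25 q6 [ 0.33  0.36 -0.4   0.82 -0.01  0.4 ] w 0.024
```

Request:
send_rows(
  deltas=[
    {"grip": 0.28, "translation": [0, 0.003, 0], "twist": [-0.5, 0, 0]},
    {"grip": 0.28, "translation": [0, 0.005, 0], "twist": [-0.5, 0, 0]},
    {"grip": 0.28, "translation": [0, 0.006, 0], "twist": [-0.5, 0, 0]},
    {"grip": 0.28, "translation": [0, 0.006, 0], "twist": [-0.5, 0, 0]},
  ],
)

```text
clock: 27.75
eef_pos: [0.4363, 0.1451, 0.0349]
tool_rot: [0.036, 0.999, -0.006, 0.0]
ft_force: [-1.4, -16.2, 5.8]
grip_width: 0.0241
```

```bash
python3 -c "
from to import *
arc('R',90)
"
```

```text
world [436.50002466 137.61738884]
trans mm [-0.7 -7.4  1. ] twist [-0.7   0.03  0.49] | eef [436.3 145.1  34.9] F [ -1.43 -16.24   5.78] T 27.75 q6 [ 0.33  0.36 -0.4   0.82 -0.01  0.4 ] w 0.0241
```

The right lever is at its stop: it no longer advances and the force is climbing. I'll back off, rise and go to the left post.

Request:
send_rows(
  deltas=[
    {"grip": 0.28, "translation": [0, -0.0065, 0], "twist": [0, 0, 0]},
    {"grip": 0.28, "translation": [0, -0.0065, -0.02], "twist": [0, 0, 0]},
    {"grip": 0.28, "translation": [0, -0.0065, -0.05], "twist": [0, 0, 0]},
    {"grip": 0.4, "translation": [0, 0.0, -0.08], "twist": [0, 0, 5]},
    {"grip": 0.45, "translation": [-0.01, 0.03, -0.1], "twist": [0, 0, 15]},
  ],
)

```text
clock: 28.38
eef_pos: [0.4489, 0.1754, 0.1363]
tool_rot: [0.169, 0.986, -0.005, 0.001]
ft_force: [0.5, 0.2, -0.2]
grip_width: 0.0386
```

```bash
python3 -c "
from to import *
tgt(506.6,332.3,110,85.3)
"
```

```text
trans mm [ -2.  167.4  24.7] twist [-0.31  0.58 75.2 ] | eef [448.9 175.4 136.3] F [ 0.52  0.16 -0.17] T 28.375 q6 [ 0.38  0.27 -0.21  1.09 -0.01  0.72] w 0.0386
```

Request:
send_rows(
  deltas=[
    {"grip": 0.45, "translation": [0, 0.03, 0], "twist": [0, 0, 10]},
    {"grip": 0.45, "translation": [0, 0.065, 0], "twist": [0, 0, 20]},
    {"grip": 0.45, "translation": [-0.001, 0.1, 0], "twist": [0, 0.3, 30]},
    {"grip": 0.45, "translation": [-0.002, 0.135, 0], "twist": [-0.3, 0.5, 40]},
    {"grip": 0.45, "translation": [-0.002, 0.1674, 0], "twist": [-0.3, 0.6, 50]},
  ],
)

```text
clock: 29.0
eef_pos: [0.5072, 0.3341, 0.1348]
tool_rot: [0.572, 0.821, -0.0, -0.002]
ft_force: [0.5, -0.2, 0.4]
grip_width: 0.0386
```

Request:
send_rows(
  deltas=[
    {"grip": 0.45, "translation": [0, 0, 0.01], "twist": [0, 0, 10]},
    {"grip": 0.45, "translation": [0, 0, 0.02], "twist": [0, 0, 20]},
    {"grip": 0.45, "translation": [0, 0, 0.03], "twist": [0, 0, 25]},
    {"grip": 0.45, "translation": [0, 0, 0.03], "twist": [0, 0, 25]},
  ],
)

```text
clock: 29.5
eef_pos: [0.5065, 0.334, 0.1038]
tool_rot: [0.735, 0.678, -0.001, -0.002]
ft_force: [-0.3, -0.2, -0.2]
grip_width: 0.0384
```

```bash
python3 -c "
from to import *
tgt(506.6,332.3,34,85.3)
s=snap('scene','scene13.png');c=snap('top','top13.png')
cv2.imwrite('pics/r.png',np.hstack([cv2.resize(s['color'][160:260,365:465],(400,400)),cv2.resize(c['color'][225:355,155:285],(400,400))]))"
```

```text
trans mm [-1.8  0.6 69.8] twist [-0.27 -0.06  0.13] | eef [506.5 334.  103.8] F [-0.26 -0.22 -0.19] T 29.5 q6 [0.58 0.53 0.1  1.14 0.   2.23] w 0.0384
```

View pics/r.png

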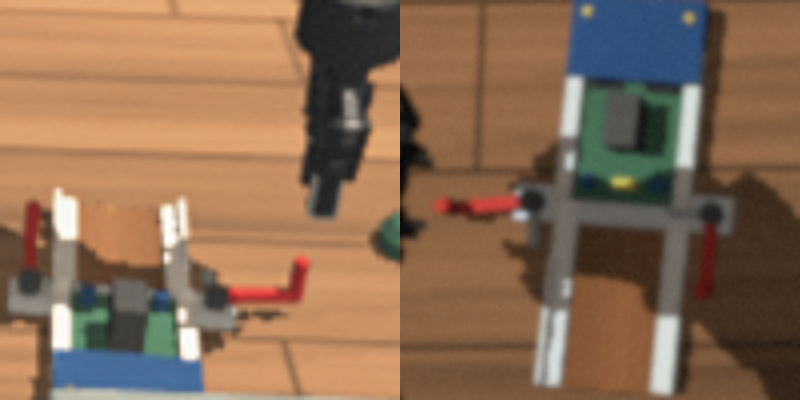

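The right lever lies fully in (red arm at crop (707,260)) and the left post is at crop (443,207). The fingers are above the left post in the scene view, so I'm going down.

Request:
send_rows(
  deltas=[
    {"grip": 0.45, "translation": [-0.0018, 0.0006, 0.02], "twist": [-0.2, 0, 0]},
    {"grip": 0.45, "translation": [-0.0018, 0.0006, 0.035], "twist": [-0.2, 0, 0]},
    {"grip": 0.45, "translation": [-0.0018, 0.0006, 0.05], "twist": [-0.2, 0, 0]},
    {"grip": 0.45, "translation": [-0.0018, 0.0006, 0.062], "twist": [-0.2, 0, 0]},
    {"grip": 0.45, "translation": [-0.0018, 0.0006, 0.07], "twist": [-0.2, 0, 0]},
  ],
)

```text
clock: 30.22
eef_pos: [0.5072, 0.3325, 0.034]
tool_rot: [0.735, 0.678, 0.001, -0.001]
ft_force: [-0.8, -0.3, -0.4]
grip_width: 0.0387
```

```bash
python3 -c "
from to import *
for d in (6,36,72): arc('L',d)
s=snap('scene','scene14.png')
cv2.imwrite('pics/s.png',cv2.resize(s['color'][180:250,395:465],(490,490)))"
```

```text
world [506.30651848 332.25144631]
trans mm [-0.4 -0.9  0. ] twist [ 0.   -0.09 -5.91] | eef [507.2 332.5  34. ] F [-0.8  -0.31 -0.41] T 30.225 q6 [0.58 0.59 0.01 0.98 0.   2.23] w 0.0387
world [476.5011801  323.51881232]
trans mm [-11.4 -29.9   0. ] twist [ 3.000e-02 -9.000e-02 -3.591e+01] | eef [507.2 332.5  34. ] F [-0.8  -0.31 -0.41] T 30.225 q6 [0.58 0.59 0.01 0.98 0.   2.23] w 0.0387
world [452.33476478 295.3929877 ]
trans mm [-41.4 -51.8  -0. ] twist [ 6.000e-02 -8.000e-02 -7.191e+01] | eef [507.2 332.5  34. ] F [-0.8  -0.31 -0.41] T 30.225 q6 [0.58 0.59 0.01 0.98 0.   2.23] w 0.0387
```

View pics/s.png

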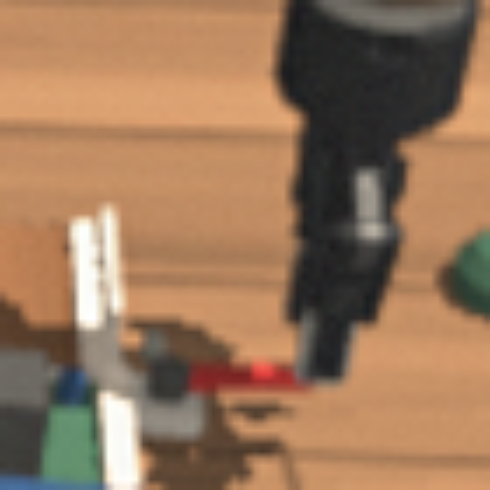

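Request:
send_rows(
  deltas=[
    {"grip": 0.28, "translation": [-0.0004, -0.0009, 0], "twist": [0, 0, -5]},
    {"grip": 0.28, "translation": [-0.0018, -0.0091, 0], "twist": [0, 0, -14]},
    {"grip": 0.28, "translation": [-0.0044, -0.0171, 0], "twist": [0, 0, -22]},
    {"grip": 0.28, "translation": [-0.0081, -0.0246, 0], "twist": [0, 0, -30]},
    {"grip": 0.28, "translation": [-0.0114, -0.0299, 0], "twist": [0, 0, -36]},
  ],
)

```text
clock: 30.9
eef_pos: [0.4767, 0.3235, 0.0337]
tool_rot: [0.488, 0.873, 0.001, 0.0]
ft_force: [1.4, -1.1, 0.6]
grip_width: 0.0237
```

```bash
python3 -c "
from to import *
for d in (36,45,54,63,72): arc('L',d)
s=snap('scene','scene15.png')
cv2.imwrite('pics/t.png',cv2.resize(s['color'][180:250,375:445],(490,490)))"
```

```text
world [476.5011801  323.51881232]
trans mm [ 0.1 -0.2 -0.3] twist [ 0.09 -0.04  0.3 ] | eef [476.7 323.5  33.7] F [ 1.4  -1.12  0.63] T 30.9 q6 [ 0.6   0.54 -0.09  0.94  0.    1.61] w 0.0237
world [468.86782477 318.00738473]
trans mm [-0.5 -9.6 -0.3] twist [ 0.09 -0.04 -8.7 ] | eef [476.7 323.5  33.7] F [ 1.4  -1.12  0.63] T 30.9 q6 [ 0.6   0.54 -0.09  0.94  0.    1.61] w 0.0237
world [462.19062594 311.36969209]
trans mm [ -2.7 -18.7  -0.3] twist [  0.09  -0.03 -17.7 ] | eef [476.7 323.5  33.7] F [ 1.4  -1.12  0.63] T 30.9 q6 [ 0.6   0.54 -0.09  0.94  0.    1.61] w 0.0237
world [456.63399841 303.76917644]
trans mm [ -6.3 -27.4  -0.4] twist [ 1.00e-01 -2.00e-02 -2.67e+01] | eef [476.7 323.5  33.7] F [ 1.4  -1.12  0.63] T 30.9 q6 [ 0.6   0.54 -0.09  0.94  0.    1.61] w 0.0237
world [452.33476478 295.3929877 ]
trans mm [-11.1 -35.5  -0.4] twist [ 1.00e-01 -2.00e-02 -3.57e+01] | eef [476.7 323.5  33.7] F [ 1.4  -1.12  0.63] T 30.9 q6 [ 0.6   0.54 -0.09  0.94  0.    1.61] w 0.0237
```

View pics/t.png

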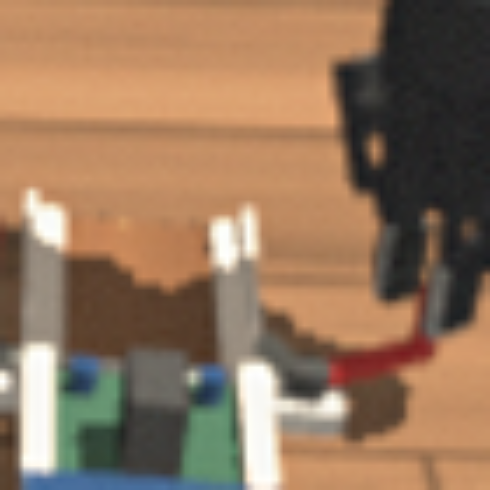

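The left lever follows inside the cage. I'll carry on round.

Request:
send_rows(
  deltas=[
    {"grip": 0.28, "translation": [-0.0005, -0.0096, 0], "twist": [0, 0, -8.7]},
    {"grip": 0.28, "translation": [-0.0027, -0.0187, 0], "twist": [0, 0, -17.7]},
    {"grip": 0.28, "translation": [-0.0063, -0.0274, 0], "twist": [0, 0, -26.7]},
    {"grip": 0.28, "translation": [-0.0111, -0.0355, 0], "twist": [0, 0, -35.7]},
    {"grip": 0.28, "translation": [-0.0111, -0.0355, 0], "twist": [0, 0, -35.7]},
  ],
)

```text
clock: 31.58
eef_pos: [0.4517, 0.295, 0.0341]
tool_rot: [0.197, 0.98, 0.001, -0.0]
ft_force: [0.8, -1.4, -0.6]
grip_width: 0.0239
```

Request:
send_rows(
  deltas=[
    {"grip": 0.28, "translation": [-0.0002, -0.0045, 0], "twist": [0, 0, -5]},
    {"grip": 0.28, "translation": [-0.0007, -0.009, 0], "twist": [0, 0, -9]},
    {"grip": 0.28, "translation": [-0.0014, -0.013, 0], "twist": [0, 0, -13]},
    {"grip": 0.28, "translation": [-0.0024, -0.0165, 0], "twist": [0, 0, -17]},
    {"grip": 0.28, "translation": [-0.003, -0.019, 0], "twist": [0, 0, -18]},
  ],
)

```text
clock: 32.2
eef_pos: [0.4477, 0.2769, 0.0343]
tool_rot: [0.043, 0.999, 0.001, 0.0]
ft_force: [0.9, 0.8, -0.5]
grip_width: 0.0238
```

```bash
python3 -c "
from to import *
arc('L',90)
s=snap('scene','scene16.png')
cv2.imwrite('pics/u.png',cv2.resize(s['color'][170:250,350:430],(480,480)))"
```

```text
world [447.89835697 277.15261028]
trans mm [-0.2  0.3  0.3] twist [ 0.16  0.04 -0.2 ] | eef [447.7 276.9  34.3] F [ 0.89  0.81 -0.47] T 32.2 q6 [ 0.55  0.46 -0.23  0.88  0.    0.64] w 0.0238
```

View pics/u.png

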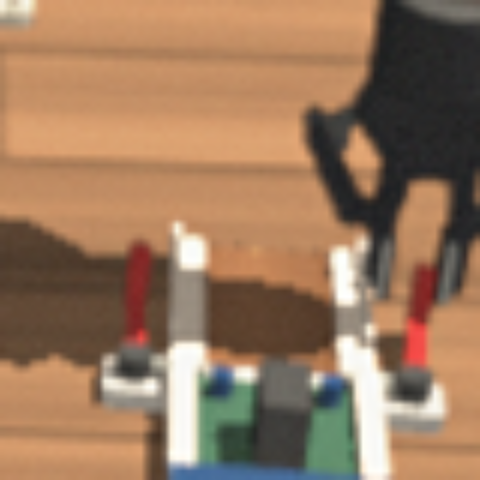

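Request:
send_rows(
  deltas=[
    {"grip": 0.28, "translation": [0, -0.003, 0], "twist": [0, 0, 0]},
    {"grip": 0.28, "translation": [0, -0.005, 0], "twist": [0, 0, 0]},
    {"grip": 0.28, "translation": [0, -0.007, 0], "twist": [0, 0, 0]},
    {"grip": 0.28, "translation": [0, -0.008, 0], "twist": [0, 0, 0]},
  ],
)

```text
clock: 32.75
eef_pos: [0.4467, 0.2717, 0.0344]
tool_rot: [0.042, 0.999, 0.004, -0.0]
ft_force: [-1.4, 11.3, -4.0]
grip_width: 0.0239
```

Request:
send_rows(
  deltas=[
    {"grip": 0.28, "translation": [0, -0.003, 0], "twist": [0, 0, 0]},
    {"grip": 0.28, "translation": [0, -0.005, 0], "twist": [0, 0, 0]},
    {"grip": 0.28, "translation": [0, -0.006, 0], "twist": [0, 0, 0]},
    {"grip": 0.28, "translation": [0, -0.006, 0], "twist": [0, 0, 0]},
  ],
)

```text
clock: 33.25
eef_pos: [0.4466, 0.2713, 0.0344]
tool_rot: [0.04, 0.999, 0.01, -0.0]
ft_force: [0.1, 16.8, -7.4]
grip_width: 0.0236
```

```bash
python3 -c "
from to import *
arc('L',90)"
```

```text
world [447.89835697 277.15261028]
trans mm [-0.8  5.9  0.5] twist [ 1.16 -0.08  0.05] | eef [446.6 271.3  34.4] F [ 0.13 16.77 -7.45] T 33.25 q6 [ 0.54  0.45 -0.25  0.86  0.02  0.62] w 0.0236
```

Request:
send_rows(
  deltas=[
    {"grip": 0.28, "translation": [0, -0.005, 0], "twist": [0.5, 0, 0]},
    {"grip": 0.28, "translation": [0, -0.008, 0], "twist": [1, 0, 0]},
    {"grip": 0.28, "translation": [0, -0.008, 0], "twist": [1, 0, 0]},
  ],
)

```text
clock: 33.62
eef_pos: [0.4467, 0.271, 0.0345]
tool_rot: [0.038, 0.999, 0.009, -0.001]
ft_force: [-0.3, 21.0, -9.8]
grip_width: 0.0238
```

Request:
send_rows(
  deltas=[
    {"grip": 0.28, "translation": [0, 0.0062, 0], "twist": [0, 0, 0]},
    {"grip": 0.28, "translation": [0, 0.0062, -0.02], "twist": [0, 0, 0]},
    {"grip": 0.28, "translation": [0, 0.0062, -0.05], "twist": [0, 0, 0]},
    {"grip": 0.28, "translation": [0, 0.006, -0.1], "twist": [0, 0, 0]},
    {"grip": 0.28, "translation": [0.04, 0.006, -0.13], "twist": [0, 0, 0]},
  ],
)

```text
clock: 34.25
eef_pos: [0.4099, 0.2778, 0.1671]
tool_rot: [0.04, 0.999, 0.01, 0.002]
ft_force: [-0.2, 0.0, -0.3]
grip_width: 0.024
```

Request:
send_rows(
  deltas=[
    {"grip": 0.28, "translation": [0.04, 0.03, -0.02], "twist": [0, 0, 0]},
    {"grip": 0.28, "translation": [0.09, 0.07, -0.04], "twist": [0, 0, 0]},
    {"grip": 0.28, "translation": [0.13, 0.1, -0.04], "twist": [0, 0, 0]},
    {"grip": 0.28, "translation": [0.13, 0.1, -0.04], "twist": [0, 0, 0]},
  ],
)

```text
clock: 34.75
eef_pos: [0.2859, 0.3886, 0.2091]
tool_rot: [0.038, 0.999, 0.01, 0.002]
ft_force: [0.6, -1.1, -0.0]
grip_width: 0.024
```

```bash
python3 - <<'E'
from to import *
s=snap('scene','scene17.png');c=snap('top','top17.png')
print(bot.get_obs()['eef_pos'],bot.get_obs()['clock'],bot.get_obs()['ft_force'])
cv2.imwrite('pics/v.png',np.hstack([cv2.resize(s['color'][180:270,350:440],(400,400),interpolation=cv2.INTER_CUBIC),cv2.resize(c['color'][225:355,165:295],(400,400),interpolation=cv2.INTER_CUBIC)]))
E
```

```text
[0.28792082 0.38668301 0.20854821] 34.85 [ 0.22987555  0.39164061 -0.45433793]
```

View pics/v.png

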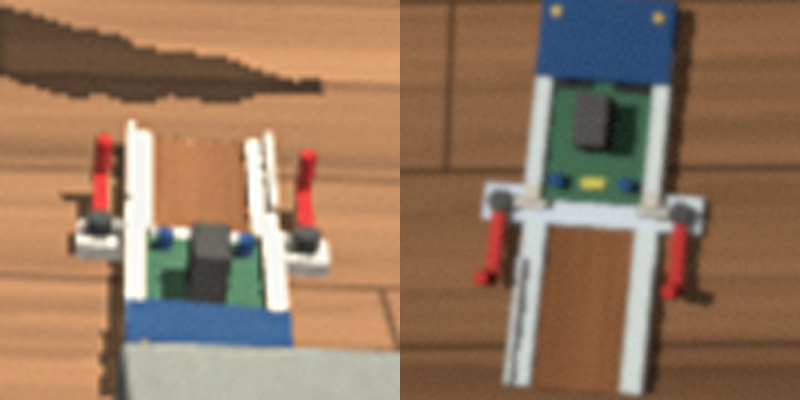

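Both levers point along rack −x and the card is under the hood. Last checks: the card's rear edge, its sideways position and the lever angles.

```bash
python3 - <<'E'
from to import *
from scipy.ndimage import gaussian_filter1d
c=dict(np.load('pics/top17.png.npz'));im=c['color'];hsv=cv2.cvtColor(im,cv2.COLOR_BGR2HSV)
q=[]
for u in range(216,242):
    s=gaussian_filter1d(hsv[284:298,u,1].astype(float),.8);k=-np.gradient(s);i=int(np.argmax(k[1:-1]))+1;a,e,f=k[i-1:i+2];i+=.5*(a-f)/(a-2*e+f);q.append(Rz(-RY)@(ray(c,u,284+i,.017)[:2]*1000-RO))
q=np.array(q);print('rear',np.median(q,0),np.polyfit(q[:,1],q[:,0],1),q[:,0].round(1))
m=cv2.inRange(hsv,(0,0,40),(180,60,110));z=np.zeros_like(m);z[250:278,215:240]=m[250:278,215:240]
k=max(cv2.findContours(z,0,1)[0],key=cv2.contourArea);r=cv2.minAreaRect(np.array([Rz(-RY)@(ray(c,*p[0],.057)[:2]*1000-RO) for p in k],np.float32));print('sink',r)
red=cv2.inRange(hsv,(0,150,60),(6,255,255))|cv2.inRange(hsv,(174,150,60),(180,255,255))
red[:285]=0;red[330:]=0;red[:,:180]=0;red[:,300:]=0
for k in cv2.findContours(red,0,1)[0]:
    if cv2.contourArea(k)>15:
        P=np.array([Rz(-RY)@(ray(c,*p[0],.03)[:2]*1000-RO) for p in k],np.float32);v=cv2.fitLine(P,2,0,.01,.01).ravel();print('lever',P.mean(0),np.rad2deg(np.arctan2(v[1],v[0])))
# tips, blobs px -> post tops z .052
for u,v in [(165+85*.325,225+277*.325),(165+270*.325,225+292*.325)]: print('post',Rz(-RY)@(ray(c,u,v,.052)[:2]*1000-RO))
a=dict(np.load('pics/top1.png.npz'))['color'];d=cv2.absdiff(a,im).max(2)>60;d=d.astype(np.uint8)
print([cv2.boundingRect(k) for k in cv2.findContours(d,0,1)[0] if cv2.contourArea(k)>15])
E
```

```text
rear [ 6.53509933 -3.68432231] [1.35093447e-03 6.54688578e+00] [6.7 6.9 6.8 6.9 6.5 6.5 6.1 6.3 6.  6.5 6.7 6.6 6.5 6.5 6.5 6.7 6.5 6.6
 6.5 6.5 6.3 6.2 6.6 6.5 6.9 6.7]
sink ((67.15878295898438, 8.396766662597656), (43.83588790893555, 49.12848663330078), 87.7553482055664)
lever [-37.41443 -71.59529] -5.720105
lever [-38.17736  68.55533] -8.131922
post [-59.48515228  65.81971675]
post [-60.51600672 -73.13654108]
[(291, 475, 25, 5), (618, 470, 16, 10), (18, 462, 52, 18), (299, 459, 34, 11), (386, 457, 121, 23), (0, 456, 10, 6), (517, 422, 123, 58), (188, 397, 184, 60), (0, 387, 127, 72), (177, 379, 102, 17), (254, 311, 12, 13), (253, 298, 5, 12), (195, 294, 7, 24), (212, 252, 35, 41), (344, 243, 51, 58)]
```

```bash
python3 -c "
from workcell import bot
print(bot.job_done())"
```

```text
the job is handed in; nothing more can be done
None
```

I took the green card from the tray, laid it on the front runners with its brass edge leading, and slid it in until it met the hidden contacts. I then swung the right lever in, and after it the left, and handed the job in at about 35 s. No verdict was reported.

- **Meeting the contacts:** the card stopped with its edge at about 118 mm along the rack, 6 mm short of home. I held it there for about 0.7 s with both levers open. The wrist read 6.3 N, about 2 N of it sliding friction, so roughly 4 N was on the contacts. The most I read with the levers open was 6.3 N, against the 12 N ramming limit.
- **Levers:** I pushed both posts until they stopped advancing, at 16 N on the right and 21 N on the left. The last top picture puts both posts about 60 mm towards rack −x of their pivots, so both are fully in.
- **Card:** it lies square in the guides, released, with the arm clear.
- **Bystanders:** the before-and-after top pictures show no changes at any of them.

Three checks did not agree fully:
- **Card depth:** the rear edge measured 6.5 mm along the rack where home gives 4 mm. That puts the contact edge at about 126.5 mm, inside the 121 to 128 mm band and within the camera error of about 2 mm.
- **Post positions:** both posts looked about 3.5 mm off to the same side, probably a calibration offset. At worst the right lever would be at about 1.51 rad, still over 1.46.
- **Card's sideways position:** my image check of the heat sink failed because the mask merged with the shadow. I relied on the card sitting in the grooves, which allow about 2 mm either side.

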